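# Pack the porcelain caddy in its gift box

### The job

Take the porcelain tea caddy with the domed lid out of the wooden delivery crate, stand it upright in the cradle of the open gift box, down between the two ribs, and shut the box lid fully. The porcelain is thin: grip it gently, with no more than about 30 newtons on a finger, keep it upright, and set it down softly every time, pressing no harder than about 15 newtons and never letting it drop (the cradle sits higher in some boxes than in others, so feel for it). Leave the other two caddies and the clay cup where they are.

Things in the scene. Friction and masses are not known exactly. Their poses are not given: they have to be found in the camera images.
- caddy_mid (a point): The caddy to pack: white porcelain with two thin blue lines, an upright block 58 mm long (its x), 40 mm wide (y), 94 mm high, with a low domed lid 38 mm across rising 8 mm more; 0.3 to 0.5 kg. Point: centre of the block, 47 mm above its underside. Stands in any one of the crate's cells; fingers reach only its narrow ends there, and only its broad faces in the gift box. Half a turn makes no difference.
- flat_a_mid (a point): A bystander: a flat-topped caddy of the same porcelain, 58 x 40 mm and 84 mm high, no dome, in another cell of the crate. This point is its centre, 42 mm above its underside. Not to be disturbed.
- flat_b_mid (a point): A second flat-topped caddy like the other, in the remaining cell. This point is its centre, 42 mm above its underside. Not to be disturbed.
- crate_floor (a point): Plywood crate, fixed. Outside 138 mm (x) by 168 mm (y), 98 mm high; walls, dividers, floor 6 mm thick. Three cells along y, centres at -54, 0, +54 mm, each 126 mm (x) by 48 mm (y) inside. Point: centre of the inner floor, 6 mm above the counter. A caddy stands about mid-cell, long side along x: about 30 mm free at each narrow end, 4 mm along each broad face.
- box_bottom (a point): Dark wooden gift box, fixed. Outside 78 mm (x) by 120 mm (y), 132 mm high without lid, but its two y side walls are cut down to 64 mm; walls 6 mm; inside 66 by 108 mm. Point: centre of its underside, at counter height; z up. The caddy belongs at the centre of the box with its long side along the box's x (4 mm play all round); 34 mm are then free beside each broad face.
- box_mouth (a point): Centre of the box's open mouth, 132 mm above its underside, axes as the box's. Inside the box lies a white moulded cradle: a flat floor 12 to 26 mm above the counter (differs from box to box), with two ribs along x, 22 mm higher than it, 6 mm thick, 48 mm apart between inner faces, centred. It gives 1 mm per 6 N, at most 4 mm.
- lid (a joint): Angle of the gift box's lid, rad: 0 shut, 1.9 to 2.25 at the start (open, leaning back to the box's +x). Stiff hinge: it stays where left and takes 2 to 3 N at the free edge. A plain slab 78 mm (hinge to free edge) by 120 by 8 mm, no handle; shut, it lies on the rim. Push it over from behind, then press it down on top.
- lid_hinge (a point): The lid's hinge line, along the box's y: upper outer edge of the box's +x wall, at mid-length, 132 mm above the counter. Axes as the box's.
- mat_top (a point): Springy cork mat fixed on the counter between crate and box, 130 x 130 mm, top 10 mm above the counter, giving 1 mm per 6 N: free space where the caddy can be put down to take it another way. Point: centre of its top face.
- cup_mid (a point): A bystander: a terracotta tea cup, 72 mm across the rim, 62 mm high, standing beyond the mat. This point is on its axis half-way up. Not to be disturbed.
Mind the look-alikes: they are no part of the job. What is shaped like the part that bears caddy_mid but green is not meant.

How it is judged (in metres and radians):
At the end, for the whole second after the job is handed in: The domed caddy stands at rest and upright (within 0.08 rad) on the floor of the cradle between the ribs, at the centre of the box (within 8 mm each way), and the lid is shut (below 0.06 rad) (x of caddy_mid in the frame of box_bottom between -0.008 and 0.008 m and y of caddy_mid in the frame of box_bottom between -0.008 and 0.008 m and z of caddy_mid in the frame of box_bottom below 0.077 m and angle between caddy_mid's own z axis and vertical below 0.08 rad and linear speed of caddy below 0.01 m/s and value of joint lid below 0.06 rad); the robot touches nothing.
It fails at once if the fingers squeezed or pushed the caddy with more than 80 N (both fingers' contact forces added up) (contact force between caddy and the fingers above 80 N).
It fails at once if the caddy was knocked or pressed with more than 18 N against the box, the mat or the counter (contact force between caddy and giftbox above 18 N or contact force between caddy and mat above 18 N or contact force between caddy and table above 18 N).
It fails at once if the caddy was let fall: hardly held (fingers under 10 N) and faster than 0.12 m/s, a drop of some 1 to 2 mm (contact force between caddy and the fingers below 10 N and linear speed of caddy above 0.12 m/s).
It fails at once if the caddy was tipped more than 0.5 rad (angle between caddy_mid's own z axis and vertical above 0.5 rad).
It fails at once if a bystander (flat caddy or cup) was moved more than 25 mm (distance of any of flat_a_mid, flat_b_mid, cup_mid from where it was at the start of the episode above 0.025 m).
It also fails if it takes over 72 s, if anything falls off the work surface, if the arm or the gripper's body presses on something with over 40 N, if the wrist force passes 120 N, or if a joint passes its speed limit or range.

### The arm

A 7-joint arm with a two-finger parallel gripper is mounted at the origin on the work surface. World frame = base frame: x ahead of the robot, y to its left, z up, the work surface at z = 0. Lengths are in mm, angles in degrees, forces in N, time in s.
With the tool pointing down it reaches from about 425 to 825 mm from the base axis. Payload 3.6 kg.
Tool frame: the origin (TCP) lies midway between the tips of the shut fingers; the grasp point (between the pads) lies r.tcp_to_grasp behind it (r.tcp_to_grasp is the distance from the TCP to the grasp point, in mm); z points along the fingers, y is the direction in which the jaws open and shut (so a half turn about z gives the same grasp; the last joint's range is limited). The gripper opens to 85 mm and grips with 20 to 120 N. Pads are 22 mm wide; open, the fingers measure 114 mm over their backs; the gripper's body (76 mm by 85 mm) begins 54 mm behind the grasp point. The pads swing forward as they close: fully open they stand 13 mm farther back than shut.
Start: joints at [62.596, 35.231, -0.722, 81.555, 0.464, 63.22, -2.315], TCP at [283.787, -584.746, 231.297] pointing down, gripper open.
Joint ranges: [-178.69, 178.69], [-17.37, 117.87], [-77.05, 75.6], [15.02, 138.74], [-78.02, 258.01], [0.78, 113.62], [-162.83, 162.83]. Speed limits (degrees/s): [159.86, 159.86, 180, 180, 180, 180, 180].

### API

Orientations are given as a 3x3 rotation matrix whose columns are the frame's x, y, z axes.
In Python, from plant import sense, snapshot, camera_params, r, find_in, trace, landmark_of gives the robot as it stands. The module is installed in compiled form; this text tells all that it offers.
- The arm moves only by the tool servo_tool, never from a script. Its argument "motion" is text: rows parted by semicolons, each of 6 numbers parted by spaces: the shift along the tool's x, y, z in m, then the turn, a rotation vector about the tool's x, y, z in rad. A call has 1 to 12 rows; each row shifts and turns the pose as measured when the row begins, along the tool's axes as they then stand; what a row does not reach is not made up. A row lasts 1/8 s, in which the tool goes at most 62.5 mm and 10.7 degrees, less where a joint would pass 70% of its speed; a pose out of reach is approached as far as the arm can. A call with a gripper value outside its range is refused whole. "jaw" is the opening, from 0 (shut) to 1 (fully open), set as the call begins (left out, the last holds). The fingers move at their own pace and stop on an object; "grip_force" is the grip in N (left out, the last holds). Time passes only in rows, so rows that do not move let the fingers close. It gives the time, the measured TCP pose, the force and the opening at its end, in the units of the state.
- sense(): the state, without advancing time (a new reading comes with each control period).
- snapshot(name): name is "scene" or "top" or "wrist"; returns (picture, depth): 480x640x3 uint8, red, green, blue; 480x640 float32, mm along the optical axis (not along the pixel's ray), 0 where there is no reading.
- camera_params(name): a dict with "intrinsics" (3x3 intrinsics, pixels), "view" (4x4, takes a point from world to camera coordinates); the wrist camera has in their place "mount" (4x4, takes a point from camera to tool coordinates, whose origin is the TCP and whose axes are the flange's). Camera axes: x right, y down, z forward; pixel columns grow to the right and rows downward; lengths in mm; the calibration is good to about 2 mm. A picture is of the moment at which its call begins: read the wrist's pose just before it. camera_params takes no time and is no camera call.
- r.close_job(): hands the job in, once; it reports no verdict.
Trained networks look in the newest picture that a camera, given by its name, has taken for a name from the list of things; names that differ only in an ending like _2 or _b are one class to them, and where a whole thing is asked for, a point or a joint stands for the part that bears it (a point fixed in the world has none). Each returns a list of dicts, best first, with "score" (0 to 1); they miss things now and then, are a little off and sometimes report something else, mostly with a low value. They report only what shows in the picture. A call takes as long as a camera call. They do not tell look-alikes from the thing itself.
- find_in(camera, target): "box" ([left, top, right, bottom] in pixels, round what is visible of it).
- trace(camera, target): "pixels" (480x640 bool, what is visible of it) and "box" ([left, top, right, bottom] in pixels, round what is visible of it).
- landmark_of(camera, target): "at" ([column, row] in pixels: a listed point, or the origin of a listed thing).
The state is a dict: "clock": time; "qpos": joint angles; "joint_velocities": joint speeds; "joint_efforts": joint torques, N m; "tcp_pos": TCP position; "tcp_rot": TCP orientation; "ft_force": force on the tool from outside, world axes, zero at the start; "ft_torque": the same for the moment, N m; "opening": opening from 0.0 (shut) to 1.0 (fully open).
Only numpy, scipy, OpenCV 4.12 (cv2) and the standard library are available. Lean on these libraries where they do the work, as an engineer would, in place of code of your own. Each camera call takes 0.05 s, during which the arm holds its last target.

## Working session

There is one attempt and no reset: what is moved stays moved. The work goes in short steps, Python scripts to look and compute and a tool call to move; the robot and the scene stay as the last step left them, time stands still between calls to the robot, and variables do not carry over. Pictures are saved under pics/ and viewed, and the job is handed in when it is done.

Besides the shell and the picture viewer there is one more tool, called after ">>>" in YAML: its name, and indented under it one key for each argument. servo_tool: Moves the arm, as the interface text tells. Its arguments: {"type":"object","properties":{"motion":{"type":"string"},"jaw":{"type":"number"},"grip_force":{"type":"number"}},"required":["motion"]}

```bash
mkdir -p pics; ls
cat > h.py <<'E'
import numpy as np, cv2
from plant import *
def save(n,im): cv2.imwrite('pics/'+n+'.png',im[:,:,::-1])
def T_wc(name,s=None):
    c=camera_params(name)
    if 'view' in c and c.get('view') is not None: return np.linalg.inv(np.array(c['view'])),np.array(c['intrinsics'])
    T=np.eye(4);T[:3,:3]=np.array(s['tcp_rot']);T[:3,3]=s['tcp_pos']
    return T@np.array(c['mount']),np.array(c['intrinsics'])
def cloud(name,dep,s=None):
    T,K=T_wc(name,s)
    v,u=np.mgrid[0:480,0:640]
    P=np.stack([(u-K[0,2])/K[0,0]*dep,(v-K[1,2])/K[1,1]*dep,dep],-1)
    W=P@T[:3,:3].T+T[:3,3]; W[dep<=0]=np.nan
    return W
E
python3 - <<'E'
from h import *
s=sense();print(s)
for n in ('scene','top','wrist'):
    s=sense();im,d=snapshot(n);save(n+'0',im);np.savez('pics/'+n+'0.npz',im=im,d=d,pos=s['tcp_pos'],rot=s['tcp_rot'])
    print(n,camera_params(n))
print(r.tcp_to_grasp)
for n in ('scene','top'):
  for t in ('caddy_mid','flat_a_mid','crate_floor','box_bottom','box_mouth','lid_hinge','lid','mat_top','cup_mid'):
    try:print(n,t,[(round(x['score'],2),np.round(x['at'],1)) for x in landmark_of(n,t)])
    except Exception as e: print(t,e)
E
```

```text
pics
{'clock': 0.0, 'qpos': array([62.59498235, 35.28886223, -0.72358725, 81.64282223,  0.46327648,
       63.22026826, -2.31683954]), 'joint_velocities': array([-0.10879991, -0.00290748, -0.08991818,  0.06371354,  0.06989839,
        0.06051105, -0.05227553]), 'joint_efforts': array([ 2.91479046e-04, -4.69211304e+01,  2.59152297e-01, -1.71031684e+01,
        9.97883384e-03,  9.73261893e-03, -1.06502728e-05]), 'tcp_pos': array([ 283.46101591, -584.06606037,  230.13383904]), 'tcp_rot': array([[ 8.99644381e-01,  4.36621870e-01, -1.15292567e-03],
       [ 4.36623392e-01, -8.99641356e-01,  2.33307120e-03],
       [-1.85496998e-05, -2.60232871e-03, -9.99996614e-01]]), 'ft_force': array([ 0.0252244 , -0.44968583,  0.17542915]), 'ft_torque': array([-0.00265714,  0.01094249,  0.03440763]), 'opening': 0.9988279218721909}
scene {'intrinsics': array([[575.75685417,   0.        , 324.99754499],
       [  0.        , 575.75685417, 236.51388217],
       [  0.        ,   0.        ,   1.        ]]), 'view': array([[ 4.79415881e-01,  8.77586852e-01,  1.31526937e-03,
        -2.93991087e+02],
       
[... 1874 characters left out ...]
id [(0.96, array([340.3, 303. ])), (0.75, array([156.1, 292.9]))]
top caddy_mid [(0.71, array([175. , 282.6])), (0.71, array([208.9, 208.5])), (0.68, array([207. , 284.2])), (0.58, array([129.5, 302.2]))]
top flat_a_mid [(0.94, array([208.9, 282.1]))]
top crate_floor [(0.8, array([209.3, 283.9])), (0.19, array([237.6, 276.2]))]
top box_bottom [(0.85, array([430.2, 272. ])), (0.37, array([177.9, 281.9]))]
top box_mouth [(0.82, array([450.1, 266.8]))]
top lid_hinge [(0.93, array([454.6, 248.9]))]
lid it knows: box_bottom, box_mouth, caddy_mid, crate_floor, cup_mid, flat_a_mid, flat_b_mid, lid_hinge, mat_top
top mat_top [(0.86, array([318.7, 294.5]))]
top cup_mid [(0.74, array([308.9, 198.2]))]
```

View pics/scene0.png

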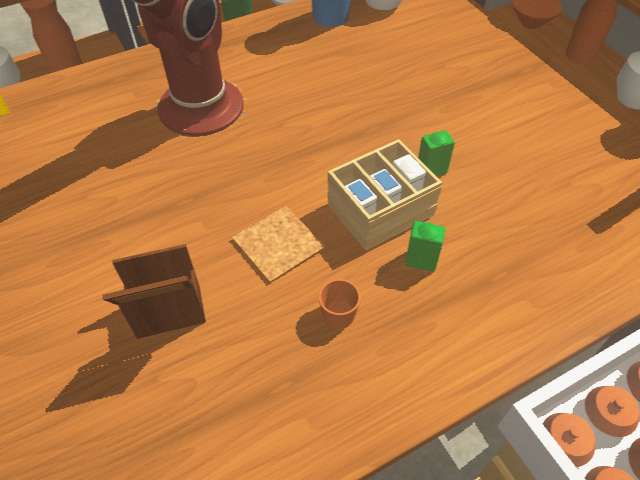

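View pics/top0.png

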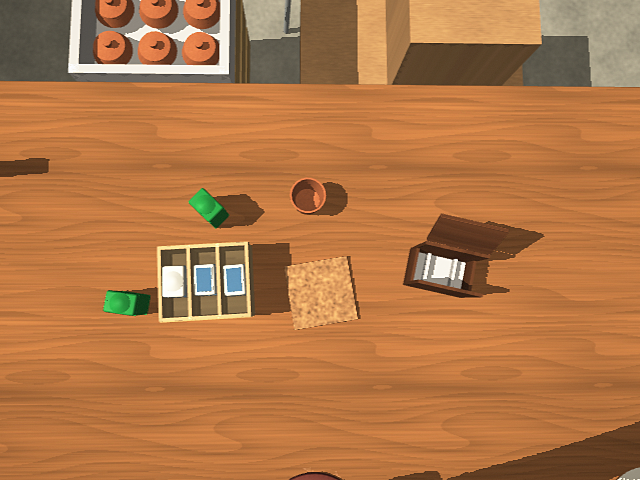

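Run:
```python
from h import *
z=np.load('pics/top0.npz');W=cloud('top',z['d'])
# height map print sections
print(np.nanmedian(W[...,2]))
def hist(name,m):
    P=W[m];print(name,len(P),P.min(0).round(1) if len(P) else'',P.max(0).round(1) if len(P) else'',np.median(P,0).round(1) if len(P) else '')
u=np.arange(640)
H=np.nan_to_num(W[...,2],nan=-50)
cv2.imwrite('pics/hm.png',cv2.resize(cv2.applyColorMap(np.clip(H*1.1,0,255).astype(np.uint8),cv2.COLORMAP_JET)[140:380,80:520],None,fx=1.8,fy=1.8))
im=z['im'][140:380,80:520];save('topcrop',cv2.resize(im,None,fx=1.8,fy=1.8,interpolation=cv2.INTER_CUBIC))
```

```text
-0.982952691583364
```

View pics/topcrop.png

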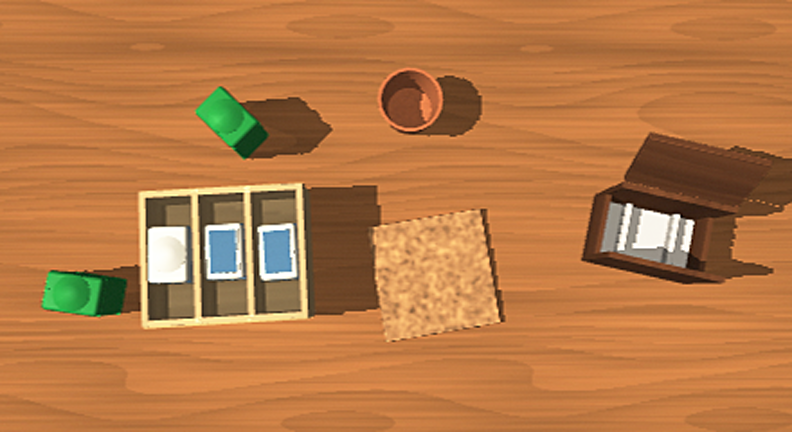

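View pics/hm.png

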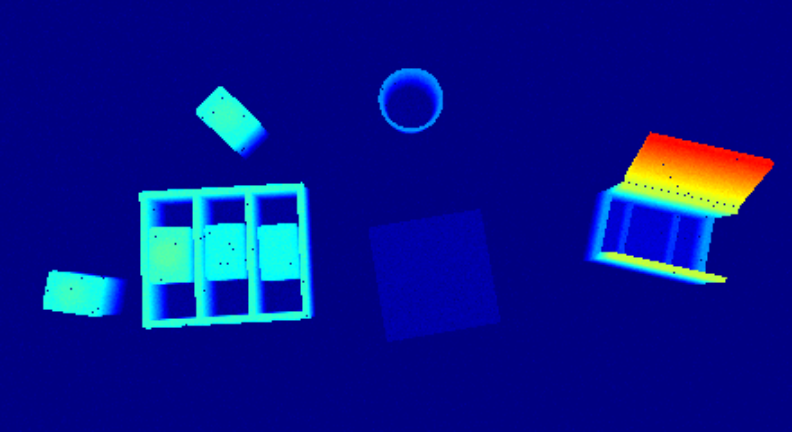

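The domed white caddy is in the left-hand (+y) cell at top-image pixel (173,281). The two green ones are decoys standing outside the crate. The gift box is at (440,265) with its lid leaning towards +x. Next I'll measure the geometry.

Run:
```python
from h import *
z=np.load('pics/top0.npz');W=cloud('top',z['d']);im=z['im'].astype(int)
def rect(name,m):
    n,l,st,_=cv2.connectedComponentsWithStats(m.astype(np.uint8)); k=1+np.argmax(st[1:,4]); m=l==k
    P=W[m];P=P[~np.isnan(P[:,2])]
    r_=cv2.minAreaRect(P[:,:2].astype(np.float32))
    print(name,len(P),np.round(r_[0],1),np.round(r_[1],1),round(r_[2],2),'z',np.percentile(P[:,2],[5,50,95]).round(1))
    return m
u=np.arange(640)[None]+np.zeros((480,1));v=np.arange(480)[:,None]+np.zeros((1,640))
reg=lambda a,b,c,d:(u>=a)&(u<c)&(v>=b)&(v<d)
X,Y,Z=W[...,0],W[...,1],W[...,2]
rect('crate rim',reg(150,235,260,325)&(Z>80))
white=(im.min(2)>150)
rect('caddy',reg(160,255,187,305)&(Z>90)&white)
# dome
P=W[reg(160,255,187,305)&(Z>101)&white];print('dome',P.mean(0),len(P),P.min(0),P.max(0))
rect('flat1',reg(190,255,217,305)&(Z>80)&(im[...,2]>120))
rect('flat2',reg(220,255,246,305)&(Z>80)&(im[...,2]>120))
rect('mat',reg(275,250,370,340)&(Z>5)&(Z<15))
rect('cup',reg(280,170,335,220)&(Z>50))
rect('lowwall all',reg(400,240,500,300)&(Z>4)&(Z<145))
rect('box highwall -x',reg(400,270,500,300)&(Z>120)&(Z<140))
rect('floor+ribs',reg(400,240,490,300)&white&(Z<60))
rect('greenA',reg(90,280,150,320)&(Z>80))
P=W[reg(400,205,520,262)&(Z>136)]
c=P.mean(0);U,S,V=np.linalg.svd(P-c,full_matrices=False);print('lid',c,S/np.sqrt(len(P)),V, P.min(0),P.max(0))
# floor heights
m=reg(400,240,490,300)&(Z<60)&(Z>2)
hh,e=np.histogram(Z[m],bins=np.arange(0,62,2));print(list(zip(e,hh)))
ss=np.load('pics/scene0.npz')
```

```text
crate rim 4195 [472.7 207. ] [142.3 169.3] 3.14 z [ 85.6  95.4 102.8]
caddy 634 [472.7 264.9] [55.5 41.2] 0.16 z [ 96.1 101.2 107.1]
dome [472.87073166 263.02175547 104.07088092] 332 [432.33167916 245.16078496 101.00737368] [499.98770223 284.36585525 109.67953899]
flat1 609 [476.1 208.1] [57.2 37.7] 3.39 z [87.  90.6 93.9]
flat2 622 [475.6 152.5] [57.4 38.3] 3.5 z [86.6 90.6 94. ]
mat 4037 [452.4 -14.3] [130.  129.9] 9.35 z [ 6.3  9.3 12.2]
cup 290 [642.6  13.1] [69.1 69.6] 89.8 z [51.3 60.5 63.9]
lowwall all 3555 [ 492.8 -266.8] [153.2  87.2] 78.11 z [ 16.6  45.2 136.6]
box highwall -x 256 [ 457.4 -242.9] [120.2   6.2] 77.17 z [123.  130.7 133.7]
floor+ribs 450 [ 499.5 -262.7] [41.7 45.2] 77.41 z [16.5 20.1 41.5]
greenA 728 [433.3 360. ] [59.5 40.2] 81.33 z [ 87.5  94.7 101.2]
lid [ 551.32054187 -263.42432333  173.50980779] [35.22795734 22.81911489  1.7165882 ] [[-2.23553360e-01 -9.74691359e-01 -8.06607364e-04]
 [-4.44308627e-01  1.02642283e-01 -8.89974385e-01]
 [-8.67533134e-01  1.98598381e-01  4.56009807e-01]] [ 520.02666587 -327.28109269  136.16972416] [ 583.64444875 -202.8675684
[... 216 characters left out ...]
13)), (np.int64(14), np.int64(65)), (np.int64(16), np.int64(215)), (np.int64(18), np.int64(425)), (np.int64(20), np.int64(314)), (np.int64(22), np.int64(104)), (np.int64(24), np.int64(46)), (np.int64(26), np.int64(48)), (np.int64(28), np.int64(32)), (np.int64(30), np.int64(40)), (np.int64(32), np.int64(40)), (np.int64(34), np.int64(41)), (np.int64(36), np.int64(64)), (np.int64(38), np.int64(78)), (np.int64(40), np.int64(107)), (np.int64(42), np.int64(60)), (np.int64(44), np.int64(48)), (np.int64(46), np.int64(27)), (np.int64(48), np.int64(42)), (np.int64(50), np.int64(24)), (np.int64(52), np.int64(25)), (np.int64(54), np.int64(33)), (np.int64(56), np.int64(31)), (np.int64(58), np.int64(37))]
```

```bash
cat >> h.py <<'E'
from scipy.spatial.transform import Rotation as Ro
def Rdown(yaw):
    y=np.radians(yaw);x=np.array([np.cos(y),np.sin(y),0]);z=np.array([0,0,-1.]);return np.stack([x,np.cross(z,x),z],1)
def plan(pos,yaw,n,start=None):
    s=sense()
    p=np.array(s['tcp_pos']) if start is None else np.array(start[0],float)
    R=np.array(s['tcp_rot']) if start is None else start[1]
    pos=np.array(pos,float);Rt=Rdown(yaw)
    rv=Ro.from_matrix(R.T@Rt).as_rotvec()/n
    d=(pos-p)/n;out=[]
    for i in range(n):
        t=R.T@d/1000
        out.append(' '.join('%g'%round(x,4) for x in t)+' '+' '.join('%g'%round(x,4) for x in rv))
        R=R@Ro.from_rotvec(rv).as_matrix()
    print('; '.join(out));return (pos,Rt)
def st():
    s=sense();R=np.array(s['tcp_rot']);print('t%.2f'%s['clock'],np.round(s['tcp_pos'],1),'yaw%.2f'%np.degrees(np.arctan2(R[1,0],R[0,0])),'tilt%.2f'%np.degrees(np.arccos(-R[2,2])),'F',np.round(s['ft_force'],1),'op%.3f'%s['opening'],'q7 %.0f'%s['qpos'][6])
E
python3 - <<'E'
from h import *
st()
e=plan((450,-300,330),50,7)
plan((460,250,330),93,11,e)
E
```

```text
t0.95 [ 283.8 -584.7  231.3] yaw25.89 tilt0.00 F [-0.2  0.4  0.3] op0.996 q7 -2
0.0391 -0.0262 -0.0141 0 -0 -0.0601; 0.0406 -0.0238 -0.0141 0 -0 -0.0601; 0.042 -0.0213 -0.0141 0 -0 -0.0601; 0.0432 -0.0188 -0.0141 0 -0 -0.0601; 0.0442 -0.0162 -0.0141 0 -0 -0.0601; 0.0451 -0.0135 -0.0141 0 -0 -0.0601; 0.0459 -0.0107 -0.0141 0 -0 -0.0601
0.0389 -0.0314 0 0 0 -0.0682; 0.0409 -0.0287 0 0 0 -0.0682; 0.0428 -0.0259 0 0 0 -0.0682; 0.0445 -0.0229 0 0 0 -0.0682; 0.0459 -0.0198 0 0 0 -0.0682; 0.0472 -0.0166 0 0 0 -0.0682; 0.0482 -0.0134 0 0 0 -0.0682; 0.049 -0.0101 0 0 0 -0.0682; 0.0496 -0.0067 0 0 0 -0.0682; 0.0499 -0.0033 0 0 0 -0.0682; 0.05 0.0001 0 0 0 -0.0682
```

>>> servo_tool:
  motion: "0.039 -0.026 -0.014 0 0 -0.06; 0.041 -0.024 -0.014 0 0 -0.06; 0.042 -0.021 -0.014 0 0 -0.06; 0.043 -0.019 -0.014 0 0 -0.06; 0.044 -0.016 -0.014 0 0 -0.06; 0.045 -0.0135 -0.014 0 0 -0.06; 0.046 -0.011 -0.014 0 0 -0.06"
  jaw: 1
  grip_force: 25

```text
clock: 1.82
tcp_pos: [450.6, -295.8, 330.4]
tcp_rot: [[0.641, 0.767, -0.002], [0.767, -0.641, -0.002], [-0.003, -0.0, -1.0]]
ft_force: [1.1, 0.6, -1.2]
opening: 0.992
```

Tracking is accurate, so I'll continue.

>>> servo_tool:
  motion: "0.039 -0.031 0 0 0 -0.068; 0.041 -0.029 0 0 0 -0.068; 0.043 -0.026 0 0 0 -0.068; 0.0445 -0.023 0 0 0 -0.068; 0.046 -0.02 0 0 0 -0.068; 0.047 -0.0165 0 0 0 -0.068; 0.048 -0.0135 0 0 0 -0.068; 0.049 -0.01 0 0 0 -0.068; 0.0495 -0.0065 0 0 0 -0.068; 0.05 -0.003 0 0 0 -0.068; 0.05 0 0 0 0 -0.068; 0 0 0 0 0 0"

```text
clock: 3.32
tcp_pos: [454.2, 276.0, 332.8]
tcp_rot: [[-0.083, 0.996, 0.012], [0.997, 0.083, -0.002], [-0.003, 0.012, -1.0]]
ft_force: [-0.5, -0.4, 0.0]
opening: 0.997
```

```bash
cat > look.py <<'E'
import sys
from h import *
st();s=sense();im,d=snapshot('wrist');n=sys.argv[1];save(n,im);np.savez('pics/'+n+'.npz',im=im,d=d,pos=s['tcp_pos'],rot=s['tcp_rot'])
E
python3 look.py w1
```

```text
t3.33 [454.2 276.  332.8] yaw94.77 tilt0.68 F [-0.5 -0.4  0. ] op0.997 q7 -42
```

View pics/w1.png

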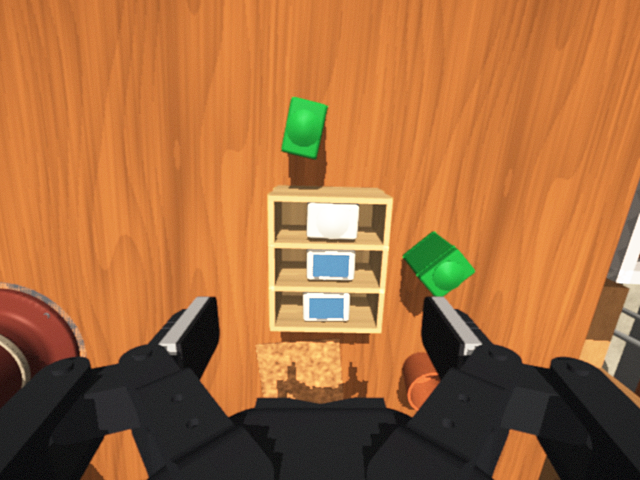

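Run:
```python
from h import *
z=np.load('pics/w1.npz');W=cloud('wrist',z['d'],dict(tcp_pos=z['pos'],tcp_rot=z['rot']));im=z['im'].astype(int)
X,Y,Z=W[...,0],W[...,1],W[...,2]
u=np.arange(640)[None]+np.zeros((480,1));v=np.arange(480)[:,None]+np.zeros((1,640))
reg=lambda a,b,c,d:(u>=a)&(u<c)&(v>=b)&(v<d)
def rect(name,m):
    n,l,st,_=cv2.connectedComponentsWithStats(m.astype(np.uint8)); k=1+np.argmax(st[1:,4]); m=l==k
    P=W[m];P=P[~np.isnan(P[:,2])]
    r_=cv2.minAreaRect(P[:,:2].astype(np.float32))
    print(name,len(P),np.round(r_[0],1),np.round(r_[1],1),round(r_[2],2),'z',np.percentile(P[:,2],[5,50,95]).round(1),P[:,:2].mean(0).round(1))
white=im.min(2)>140
rect('caddy',reg(295,195,370,245)&(Z>92)&white)
rect('flat1',reg(295,245,370,285)&(Z>84)&(im[...,2]>110))
rect('flat2',reg(295,288,370,325)&(Z>84)&(im[...,2]>110))
rect('crate',reg(250,180,400,340)&(Z>92))
print(np.nanmedian(Z[reg(100,50,250,200)]))
print(np.nanmedian(W[reg(325,218,342,228)],axis=0))
m=reg(295,195,370,245)&(Z>103);print(m.sum(),W[m].mean(0))
save('w1c',cv2.resize(z['im'][170:350,240:420],None,fx=3.3,fy=3.3,interpolation=cv2.INTER_CUBIC))
```

```text
caddy 2152 [470.  265.7] [82.3 47.3] 3.17 z [ 97.2 100.6 107.3] [470.1 267.5]
flat1 1795 [475.8 211. ] [85.7 46.8] 4.83 z [88.5 92.1 99. ] [474.2 212.2]
flat2 1643 [480.8 154.9] [88.7 52.7] 4.51 z [88.6 92.3 99.1] [475.  157.7]
crate 6184 [470.8 204.6] [138.3 169.3] 3.17 z [ 94.1  98.6 105.6] [470.8 223.2]
0.24939171078833056
[471.67428899 262.13251765 107.20434111]
631 [470.69840522 261.88861435 105.58864258]
```

View pics/w1c.png

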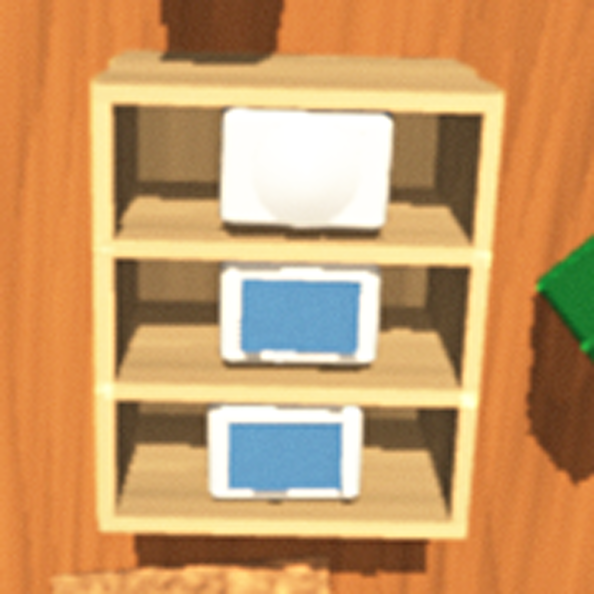

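Crate centre is about (471,205) with yaw 3.2°, and the caddy is about (471,261.5). I'll go to a point above it.

Run:
```python
from h import *
plan((471,261.5,150),93.2,4)
```

```text
-0.003 0.0032 0.0457 0.003 0.0013 0.0058; -0.003 0.0033 0.0457 0.003 0.0013 0.0058; -0.0031 0.0035 0.0457 0.003 0.0013 0.0058; -0.0031 0.0036 0.0457 0.003 0.0013 0.0058
```

>>> servo_tool:
  motion: "-0.003 0.0033 0.046 0.003 0.0013 0.006; -0.003 0.0033 0.046 0.003 0.0013 0.006; -0.003 0.0035 0.046 0.003 0.0013 0.006; -0.003 0.0036 0.046 0.003 0.0013 0.006; 0 0 0 0 0 0; 0 0 0 0 0 0"

```text
clock: 4.12
tcp_pos: [478.3, 252.7, 148.0]
tcp_rot: [[-0.038, 0.999, 0.01], [0.999, 0.038, -0.003], [-0.004, 0.01, -1.0]]
ft_force: [-0.1, 0.0, 0.2]
opening: 1.002
```

```bash
python3 look.py w2
python3 - <<'E'
from h import *
z=np.load('pics/w2.npz');W=cloud('wrist',z['d'],dict(tcp_pos=z['pos'],tcp_rot=z['rot']))
T,K=T_wc('wrist',dict(tcp_pos=z['pos'],tcp_rot=z['rot']))
m=(W[...,2]>96)&(W[...,2]<112);im=z['im'].copy();im[m]=im[m]//2+np.array([0,100,0],np.uint8)
save('w2m',im)
E
```

```text
t4.12 [478.3 252.7 148. ] yaw92.18 tilt0.61 F [-0.1  0.   0.2] op1.002 q7 -49
```

View pics/w2.png

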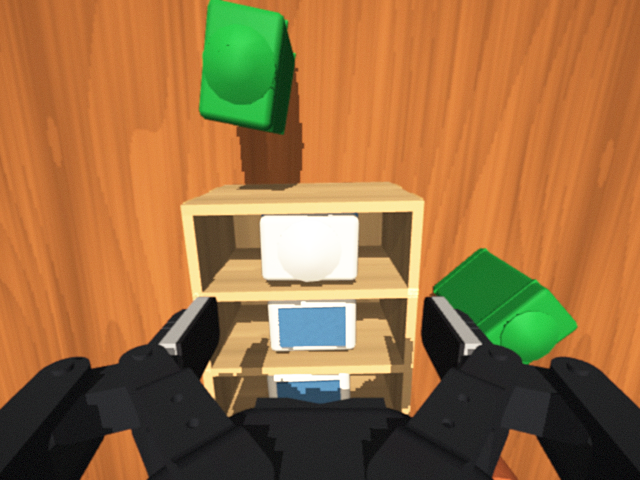

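Run:
```python
from h import *
z=np.load('pics/w2.npz');W=cloud('wrist',z['d'],dict(tcp_pos=z['pos'],tcp_rot=z['rot']));im=z['im'].astype(int)
T,K=T_wc('wrist',dict(tcp_pos=z['pos'],tcp_rot=z['rot']))
def ray(uv,zz):
    d=T[:3,:3]@np.array([(uv[0]-K[0,2])/K[0,0],(uv[1]-K[1,2])/K[1,1],1]);o=T[:3,3];return o+d*(zz-o[2])/d[2]
# white blob
m=np.zeros((480,640),np.uint8);m[205:290,250:370]=(im.min(2)>130)[205:290,250:370]
n,l,s_,_=cv2.connectedComponentsWithStats(m);k=1+np.argmax(s_[1:,4]);print(s_[k])
c=cv2.findContours((l==k).astype(np.uint8),0,2)[0][0]
P=np.array([ray(p[0],100)[:2] for p in c],np.float32);print('caddy top',cv2.minAreaRect(P))
for uv in [(262,215),(357,215),(357,280),(262,280)]:print(uv,ray(uv,100).round(1))
print('cell rim inner', [ray(uv,98).round(1) for uv in [(195,213),(413,211),(410,291),(203,294)]])
print('dome',np.nanmean(W[(W[...,2]>103)&(l==k)],axis=0))
plan((471,261.5,120),93.2,3)
```

```text
[ 260  214   99   68 6318]
caddy top ((471.1377868652344, 262.59222412109375), (57.0194091796875, 40.8641471862793), 2.388573408126831)
(262, 215) [444.  281.5 100. ]
(357, 215) [497.8 283.5 100. ]
(357, 280) [500.6 243.8 100. ]
(262, 280) [443.6 241.9 100. ]
cell rim inner [array([405.6, 280.9,  98. ]), array([530.1, 286.6,  98. ]), array([533.9, 236.8,  98. ]), array([407.3, 230.6,  98. ])]
dome [470.95777223 262.33752085 105.62046133]
0.0032 -0.0024 0.0093 0.0033 0.0014 -0.006; 0.0032 -0.0023 0.0093 0.0033 0.0014 -0.006; 0.0032 -0.0023 0.0093 0.0033 0.0014 -0.006
```

>>> servo_tool:
  motion: "0.0033 -0.0025 0.007 0.0033 0.0014 -0.006; 0.0033 -0.0024 0.007 0.0033 0.0014 -0.005; 0.0033 -0.0023 0.007 0.0033 0.0014 -0.005; 0 0 0 0 0 0; 0 0 0 0 0 0"

```text
clock: 4.8
tcp_pos: [471.6, 264.6, 129.4]
tcp_rot: [[-0.056, 0.998, 0.006], [0.998, 0.056, 0.004], [0.004, 0.006, -1.0]]
ft_force: [-0.1, 1.4, 0.4]
opening: 0.999
```

Run:
```python
from h import *
st();plan((471.1,262.3,45),93.0,6)
```

```text
t4.80 [471.6 264.6 129.4] yaw93.22 tilt0.41 F [-0.1  1.4  0.4] op0.999 q7 -50
-0.0004 -0.0002 0.0141 0.001 -0.0006 0.0006; -0.0004 -0.0002 0.0141 0.001 -0.0006 0.0006; -0.0004 -0.0002 0.0141 0.001 -0.0006 0.0006; -0.0004 -0.0001 0.0141 0.001 -0.0006 0.0006; -0.0004 -0.0001 0.0141 0.001 -0.0006 0.0006; -0.0004 -0.0001 0.0141 0.001 -0.0006 0.0006
```

>>> servo_tool:
  motion: "-0.0004 -0.0002 0.014 0.001 -0.0006 0; -0.0004 -0.0002 0.014 0.001 -0.0006 0; -0.0004 0 0.014 0.001 -0.0006 0; -0.0004 0 0.014 0.001 -0.0006 0; -0.0004 0 0.014 0.001 -0.0006 0; -0.0004 0 0.014 0.001 -0.0006 0; 0 0 0 0 0 0; 0 0 0 0 0 0"

```text
clock: 5.8
tcp_pos: [472.2, 262.0, 45.3]
tcp_rot: [[-0.055, 0.998, 0.005], [0.999, 0.055, -0.003], [-0.003, 0.005, -1.0]]
ft_force: [-0.8, 0.1, -0.1]
opening: 1.0
```

```bash
python3 look.py w3; python3 -c "
from h import *
st()"
```

```text
t5.80 [472.2 262.   45.3] yaw93.13 tilt0.34 F [-0.8  0.1 -0.1] op1.000 q7 -54
t5.85 [472.3 262.1  45.2] yaw93.14 tilt0.33 F [-0.1 -0.8  2.3] op1.000 q7 -54
```

View pics/w3.png

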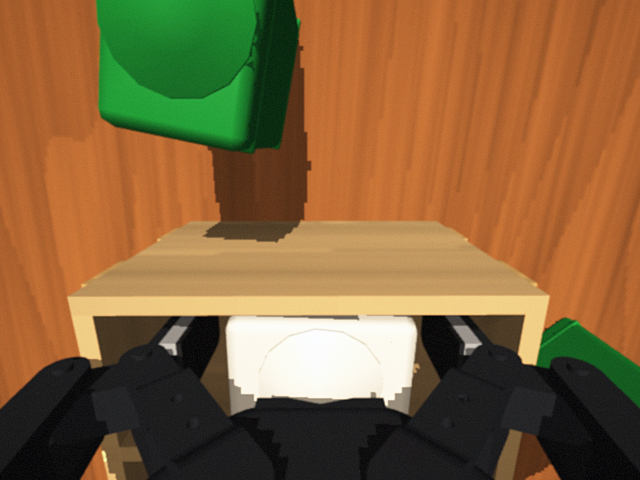

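>>> servo_tool:
  motion: "0 0 0 0 0 0; 0 0 0 0 0 0; 0 0 0 0 0 0; 0 0 0 0 0 0"
  jaw: 0.72
  grip_force: 25

```text
clock: 6.35
tcp_pos: [477.1, 264.2, 48.0]
tcp_rot: [[-0.054, 0.998, 0.016], [0.999, 0.054, 0.002], [0.002, 0.016, -1.0]]
ft_force: [-1.6, -0.6, 5.9]
opening: 0.718
```

>>> servo_tool:
  motion: "0 0 0 0 0 0; 0 0 0 0 0 0; 0 0 0 0 0 0; 0 0 0 0 0 0; 0 0 0 0 0 0; 0 0 0 0 0 0"
  jaw: 0.4
  grip_force: 25

```text
clock: 7.1
tcp_pos: [476.7, 264.3, 48.0]
tcp_rot: [[-0.054, 0.998, 0.013], [0.999, 0.054, 0.001], [0.0, 0.013, -1.0]]
ft_force: [-1.5, -0.9, 6.2]
opening: 0.68
```

```bash
python3 -c "
from h import *
st()"
```

```text
t7.10 [476.7 264.3  48. ] yaw93.07 tilt0.76 F [-1.5 -0.9  6.2] op0.680 q7 -54
```

```bash
python3 look.py w4;python3 -c "
from h import *
st();print(sense()['ft_torque'],sense()['joint_efforts'])"
```

```text
t7.10 [476.7 264.3  48. ] yaw93.07 tilt0.76 F [-1.5 -0.9  6.2] op0.680 q7 -54
t7.15 [476.7 264.3  48. ] yaw93.07 tilt0.76 F [-0.8 -0.7  7. ] op0.675 q7 -54
[-0.20821432  0.42042262  0.03470852] [-1.67416180e-01 -3.99666595e+01 -3.67405124e+00 -9.31259751e+00
  1.66277541e-01 -4.85915914e-01 -1.14226175e-02]
```

View pics/w4.png

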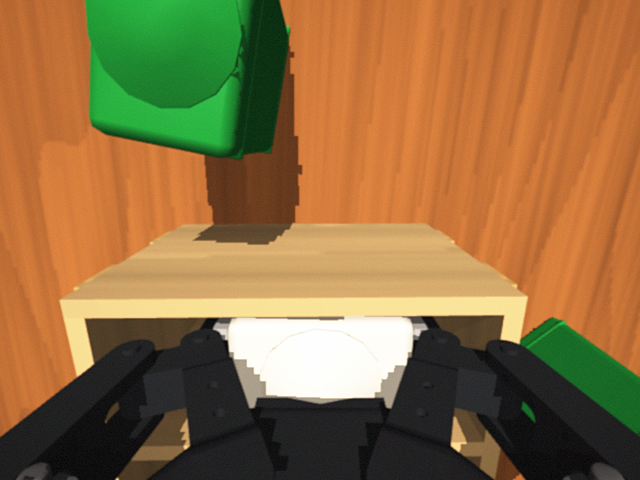

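Closing produced about 6 N upward and a 4 mm shift. Most likely the linkage brushed the crate rim, which is harmless. The caddy is held at opening 0.68 (58 mm), so I'll lift.

>>> servo_tool:
  motion: "0 0 -0.003 0 0 0; 0 0 -0.006 0 0 0; 0 0 -0.01 0 0 0; 0 0 -0.014 0 0 0"

```text
clock: 7.65
tcp_pos: [474.0, 262.0, 78.4]
tcp_rot: [[-0.053, 0.999, 0.005], [0.999, 0.053, -0.004], [-0.004, 0.005, -1.0]]
ft_force: [0.5, -0.2, -4.2]
opening: 0.678
```

```bash
python3 look.py w5
```

```text
t7.65 [474.  262.   78.4] yaw93.06 tilt0.38 F [ 0.5 -0.2 -4.2] op0.678 q7 -53
```

View pics/w5.png

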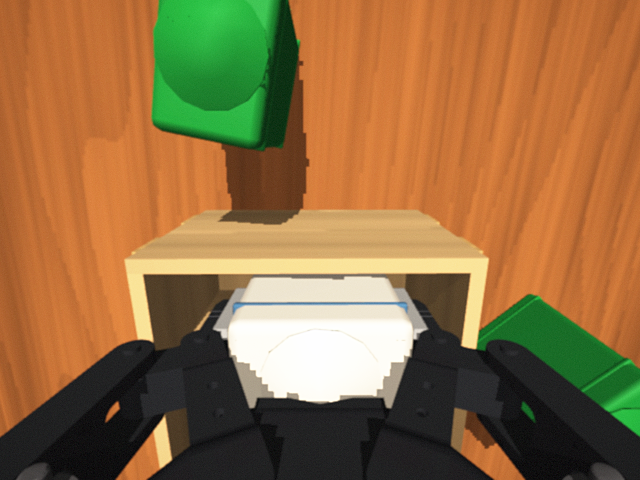

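Run:
```python
from h import *
st();e=plan((472,261,165),93.0,5);plan((452,-14,150),77.2,10,e)
```

```text
t7.70 [475.1 262.9  80.5] yaw93.06 tilt0.51 F [ 0.5  0.8 -3.6] op0.680 q7 -53
-0.0004 -0.0005 -0.0169 0.0017 0.0004 0.0002; -0.0004 -0.0005 -0.0169 0.0017 0.0004 0.0002; -0.0004 -0.0005 -0.0169 0.0017 0.0004 0.0002; -0.0004 -0.0006 -0.0169 0.0017 0.0004 0.0002; -0.0004 -0.0006 -0.0169 0.0017 0.0004 0.0002
-0.0274 -0.0034 0.0015 0 0 0.0276; -0.0274 -0.0027 0.0015 0 0 0.0276; -0.0275 -0.0019 0.0015 0 0 0.0276; -0.0275 -0.0012 0.0015 0 0 0.0276; -0.0276 -0.0004 0.0015 0 0 0.0276; -0.0276 0.0004 0.0015 0 0 0.0276; -0.0276 0.0011 0.0015 0 0 0.0276; -0.0275 0.0019 0.0015 0 0 0.0276; -0.0274 0.0026 0.0015 0 0 0.0276; -0.0274 0.0034 0.0015 0 0 0.0276
```

>>> servo_tool:
  motion: "-0.0004 -0.0005 -0.017 0.0017 0.0004 0; -0.0004 -0.0005 -0.017 0.0017 0.0004 0; -0.0004 -0.0005 -0.017 0.0017 0.0004 0; -0.0004 -0.0005 -0.017 0.0017 0.0004 0; -0.0004 -0.0005 -0.017 0.0017 0.0004 0; 0 0 0 0 0 0"

```text
clock: 8.45
tcp_pos: [472.2, 260.9, 171.5]
tcp_rot: [[-0.054, 0.999, 0.004], [0.999, 0.054, 0.002], [0.002, 0.004, -1.0]]
ft_force: [-0.0, -0.1, -4.0]
opening: 0.674
```

>>> servo_tool:
  motion: "-0.015 -0.002 0.001 0 0 0.0276; -0.0274 -0.0027 0.0015 0 0 0.0276; -0.0275 -0.002 0.0015 0 0 0.0276; -0.0275 -0.0012 0.0015 0 0 0.0276; -0.0276 -0.0004 0.0015 0 0 0.0276; -0.0276 0.0004 0.0015 0 0 0.0276; -0.0276 0.0011 0.0015 0 0 0.0276; -0.0275 0.0019 0.0015 0 0 0.0276; -0.0274 0.0026 0.0015 0 0 0.0276; -0.0274 0.0034 0.0015 0 0 0.0276; -0.012 0.001 0 0 0 0; 0 0 0 0 0 0"

```text
clock: 9.95
tcp_pos: [436.9, -36.0, 149.0]
tcp_rot: [[0.247, 0.969, -0.017], [0.969, -0.247, -0.009], [-0.013, -0.014, -1.0]]
ft_force: [-0.3, 0.4, -4.3]
opening: 0.677
```

```bash
python3 look.py w6;  python3 - <<'E'
from h import *
st();plan((455,-14,100),77.2,4)
E
```

```text
t9.95 [436.9 -36.  149. ] yaw75.69 tilt1.09 F [-0.3  0.4 -4.3] op0.677 q7 -31
t10.00 [437.1 -35.2 149. ] yaw75.77 tilt1.07 F [-1.   0.4 -3.8] op0.679 q7 -31
0.0064 0.0032 0.0121 -0.0035 0.0031 -0.0062; 0.0063 0.0032 0.0122 -0.0035 0.0031 -0.0062; 0.0063 0.0032 0.0122 -0.0035 0.0031 -0.0062; 0.0062 0.0032 0.0122 -0.0035 0.0031 -0.0062
```

View pics/w6.png

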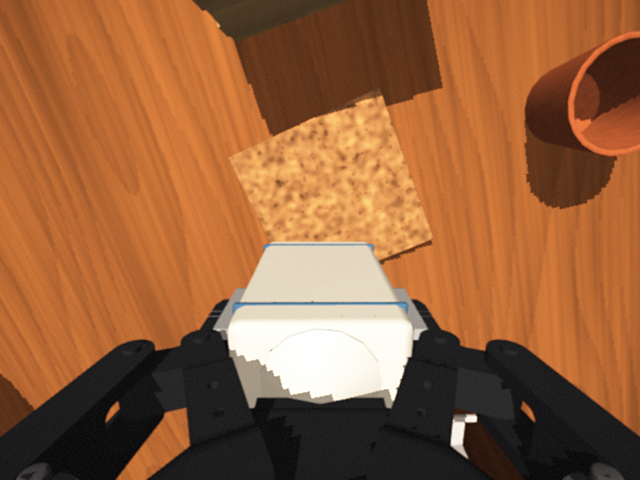

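Run:
```python
from h import *
plan((465,-14,70),77.2,6)
```

```text
0.0047 0.0038 0.0131 -0.0023 0.0021 -0.0042; 0.0047 0.0038 0.0131 -0.0023 0.0021 -0.0042; 0.0047 0.0038 0.0131 -0.0023 0.0021 -0.0042; 0.0046 0.0038 0.0131 -0.0023 0.0021 -0.0042; 0.0046 0.0038 0.0131 -0.0023 0.0021 -0.0042; 0.0045 0.0038 0.0132 -0.0023 0.0021 -0.0042
```

>>> servo_tool:
  motion: "0.0047 0.0038 0.012 -0.0023 0.002 -0.004; 0.0047 0.0038 0.012 -0.0023 0.002 -0.004; 0.0047 0.0038 0.012 -0.0023 0.002 -0.004; 0.0046 0.0038 0.012 -0.0023 0.002 -0.004; 0.0046 0.0038 0.012 -0.0023 0.002 -0.004; 0.0046 0.0038 0.012 -0.0023 0.002 -0.004; 0 0 0 0 0 0; 0 0 0 0 0 0"

```text
clock: 11.0
tcp_pos: [468.2, -7.4, 70.7]
tcp_rot: [[0.213, 0.977, 0.001], [0.977, -0.213, 0.003], [0.003, 0.0, -1.0]]
ft_force: [0.5, 0.4, -3.5]
opening: 0.671
```

```bash
python3 - <<'E'
from h import *
st();plan((465,-14,62),77.2,4)
E
```

```text
t11.00 [468.2  -7.4  70.7] yaw77.68 tilt0.19 F [ 0.5  0.4 -3.5] op0.671 q7 -38
-0.0018 -0.0004 0.0022 0.0001 -0.0008 0.0021; -0.0018 -0.0004 0.0022 0.0001 -0.0008 0.0021; -0.0018 -0.0004 0.0022 0.0001 -0.0008 0.0021; -0.0018 -0.0004 0.0022 0.0001 -0.0008 0.0021
```

>>> servo_tool:
  motion: "0 0 0.003 0 0 0.004; 0 0 0.003 0 0 0.004; 0 0 0.003 0 0 0; 0 0 0.002 0 0 0; 0 0 0 0 0 0"

```text
clock: 11.62
tcp_pos: [468.5, -8.2, 60.0]
tcp_rot: [[0.223, 0.975, 0.003], [0.975, -0.223, 0.003], [0.003, 0.002, -1.0]]
ft_force: [0.4, 1.1, -4.2]
opening: 0.68
```

>>> servo_tool:
  motion: "0 0 0.0015 0 0 0; 0 0 0.0015 0 0 0; 0 0 0 0 0 0"

```text
clock: 12.0
tcp_pos: [468.7, -8.1, 56.8]
tcp_rot: [[0.223, 0.975, 0.003], [0.975, -0.223, 0.003], [0.003, 0.003, -1.0]]
ft_force: [-0.3, 0.1, -3.9]
opening: 0.68
```

>>> servo_tool:
  motion: "0 0 0.0015 0 0 0; 0 0 0.0015 0 0 0; 0 0 0 0 0 0"

```text
clock: 12.38
tcp_pos: [468.7, -8.1, 53.6]
tcp_rot: [[0.223, 0.975, 0.003], [0.975, -0.223, 0.003], [0.003, 0.003, -1.0]]
ft_force: [-0.4, -0.5, -4.6]
opening: 0.677
```

>>> servo_tool:
  motion: "0 0 0.001 0 0 0; 0 0 0 0 0 0"

```text
clock: 12.62
tcp_pos: [468.8, -8.1, 52.6]
tcp_rot: [[0.223, 0.975, 0.003], [0.975, -0.223, 0.003], [0.003, 0.003, -1.0]]
ft_force: [-0.1, 0.7, -3.1]
opening: 0.675
```

>>> servo_tool:
  motion: "0 0 0.001 0 0 0; 0 0 0 0 0 0"

```text
clock: 12.88
tcp_pos: [468.9, -8.0, 51.8]
tcp_rot: [[0.223, 0.975, 0.004], [0.975, -0.223, 0.003], [0.003, 0.003, -1.0]]
ft_force: [-0.2, -0.5, -3.1]
opening: 0.674
```

>>> servo_tool:
  motion: "0 0 0.001 0 0 0; 0 0 0 0 0 0"

```text
clock: 13.12
tcp_pos: [468.9, -8.0, 51.3]
tcp_rot: [[0.223, 0.975, 0.004], [0.975, -0.223, 0.002], [0.003, 0.003, -1.0]]
ft_force: [-1.6, -0.2, 0.9]
opening: 0.673
```

>>> servo_tool:
  motion: "0 0 0.001 0 0 0; 0 0 0 0 0 0"

```text
clock: 13.38
tcp_pos: [468.9, -8.0, 50.9]
tcp_rot: [[0.223, 0.975, 0.004], [0.975, -0.223, 0.002], [0.003, 0.004, -1.0]]
ft_force: [-1.7, 0.7, 3.2]
opening: 0.678
```

>>> servo_tool:
  motion: "0 0 -0.0006 0 0 0; 0 0 0 0 0 0"

```text
clock: 13.62
tcp_pos: [468.9, -8.0, 51.4]
tcp_rot: [[0.223, 0.975, 0.004], [0.975, -0.223, 0.002], [0.003, 0.004, -1.0]]
ft_force: [-1.3, 0.6, 0.5]
opening: 0.678
```

>>> servo_tool:
  motion: "0 0 0 0 0 0; 0 0 0 0 0 0; 0 0 0 0 0 0"
  jaw: 1.0

```text
clock: 14.0
tcp_pos: [470.4, -7.8, 51.4]
tcp_rot: [[0.223, 0.975, 0.007], [0.975, -0.223, 0.003], [0.004, 0.006, -1.0]]
ft_force: [-0.1, -1.3, -0.7]
opening: 0.998
```

```bash
python3 look.py w7;  python3 - <<'E'
from h import *
st()
E
```

```text
t14.00 [470.4  -7.8  51.4] yaw77.12 tilt0.44 F [-0.1 -1.3 -0.7] op0.998 q7 -39
t14.05 [470.4  -7.8  51.4] yaw77.12 tilt0.45 F [ 0.2 -0.1  0.3] op0.999 q7 -39
```

View pics/w7.png

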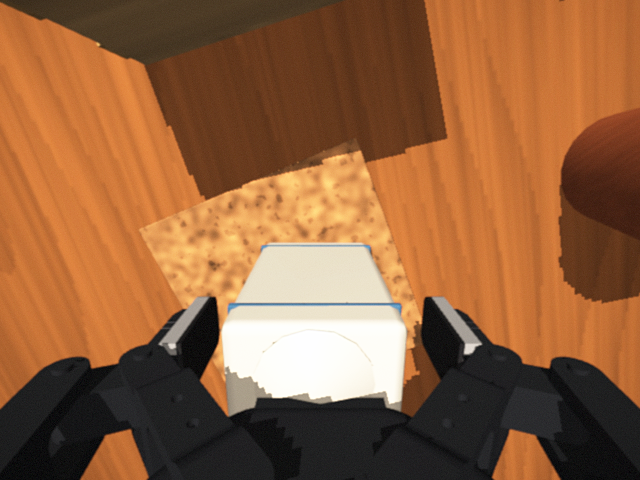

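>>> servo_tool:
  motion: "0 0.0005 -0.008 0 0 0; 0 0 -0.02 0 0 0; 0 0 -0.025 0 0 0; 0 0 -0.025 0 0 0; 0 0 -0.015 0 0 0; 0 0 0 0 0 -0.16; 0 0 0 0 0 -0.18; 0 0 0 0 0 -0.18; 0 0 0 0 0 -0.18; 0 0 0 0 0 -0.18; 0 0 0 0 0 -0.18; 0 0 0 0 0 -0.18"

```text
clock: 15.55
tcp_pos: [470.9, -8.8, 154.1]
tcp_rot: [[-0.87, 0.492, 0.015], [0.492, 0.87, -0.001], [-0.013, 0.006, -1.0]]
ft_force: [0.7, 0.0, -0.8]
opening: 1.0
```

```bash
python3 - <<'E'
from h import *
st();plan((468.9,-8,150),167.2,4)
E
```

```text
t15.55 [470.9  -8.8 154.1] yaw150.50 tilt0.84 F [ 0.7  0.  -0.8] op1.000 q7 25
0.0006 -0.0001 0.001 0.0011 0.0035 -0.0728; 0.0006 -0 0.001 0.0011 0.0035 -0.0728; 0.0006 -0 0.001 0.0011 0.0035 -0.0728; 0.0005 0 0.001 0.0011 0.0035 -0.0728
```

>>> servo_tool:
  motion: "0.0006 0 0.001 0.001 0.0035 -0.073; 0.0006 0 0.001 0.001 0.0035 -0.073; 0.0006 0 0.001 0.001 0.0035 -0.07; 0.0006 0 0.001 0.001 0.0035 -0.05; 0 0 0 0 0 0; 0 0 0 0 0 0"

```text
clock: 16.3
tcp_pos: [468.6, -9.4, 152.5]
tcp_rot: [[-0.971, 0.24, 0.002], [0.24, 0.971, -0.002], [-0.003, -0.002, -1.0]]
ft_force: [-0.1, -0.2, -0.0]
opening: 1.0
```

```bash
python3 look.py w8
python3 - <<'E'
from h import *
z=np.load('pics/w8.npz');s=dict(tcp_pos=z['pos'],tcp_rot=z['rot']);W=cloud('wrist',z['d'],s);im=z['im'].astype(int)
T,K=T_wc('wrist',s)
Z=W[...,2]
m=(Z>96)&(Z<120)&(im.min(2)>110)&(np.hypot(W[...,0]-469,W[...,1]+8)<60)
n,l,s_,_=cv2.connectedComponentsWithStats(m.astype(np.uint8));k=1+np.argmax(s_[1:,4]);print(s_[k])
P=W[l==k];print(cv2.minAreaRect(P[:,:2].astype(np.float32)),np.percentile(P[:,2],[5,50,95]))
print('dome',P[P[:,2]>107.5].mean(0),(P[:,2]>107.5).sum())
E
```

```text
t16.30 [468.6  -9.4 152.5] yaw166.13 tilt0.17 F [-0.1 -0.2 -0. ] op1.000 q7 37
[ 285  213   68   93 5970]
((466.37628173828125, -10.11202621459961), (39.854278564453125, 57.574119567871094), 76.2774429321289) [101.08369872 104.43639394 110.51463662]
dome [466.00148478 -10.15779919 109.44472736] 1574
```

View pics/w8.png

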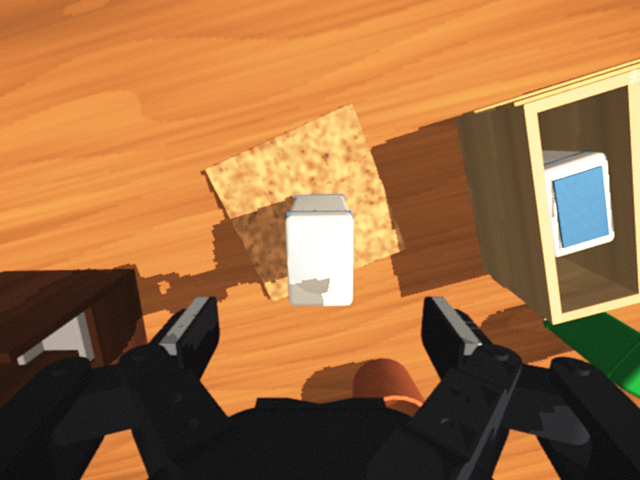

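```bash
python3 - <<'E'
from h import *
st();plan((467,-9.5,61),166.5,7)
E
```

```text
t16.35 [468.6  -9.4 152.5] yaw166.14 tilt0.18 F [-0.6  0.4 -0.1] op1.002 q7 37
0.0003 -0.0001 0.0131 -0.0002 0.0004 -0.0009; 0.0003 -0.0001 0.0131 -0.0002 0.0004 -0.0009; 0.0002 -0.0001 0.0131 -0.0002 0.0004 -0.0009; 0.0002 -0.0001 0.0131 -0.0002 0.0004 -0.0009; 0.0002 -0.0001 0.0131 -0.0002 0.0004 -0.0009; 0.0002 -0.0001 0.0131 -0.0002 0.0004 -0.0009; 0.0002 -0.0001 0.0131 -0.0002 0.0004 -0.0009
```

>>> servo_tool:
  motion: "0.0003 0 0.013 0 0 0; 0.0003 0 0.013 0 0 0; 0.0003 0 0.013 0 0 0; 0.0002 0 0.013 0 0 0; 0.0002 0 0.013 0 0 0; 0.0002 0 0.013 0 0 0; 0.0002 0 0.011 0 0 0; 0 0 0 0 0 0; 0 0 0 0 0 0"

```text
clock: 17.48
tcp_pos: [466.5, -9.0, 56.3]
tcp_rot: [[-0.971, 0.24, -0.0], [0.24, 0.971, -0.002], [-0.0, -0.002, -1.0]]
ft_force: [-0.0, 0.3, -0.4]
opening: 1.0
```

```bash
python3 look.py w9
```

```text
t17.48 [466.5  -9.   56.3] yaw166.13 tilt0.13 F [-0.   0.3 -0.4] op1.000 q7 27
```

View pics/w9.png

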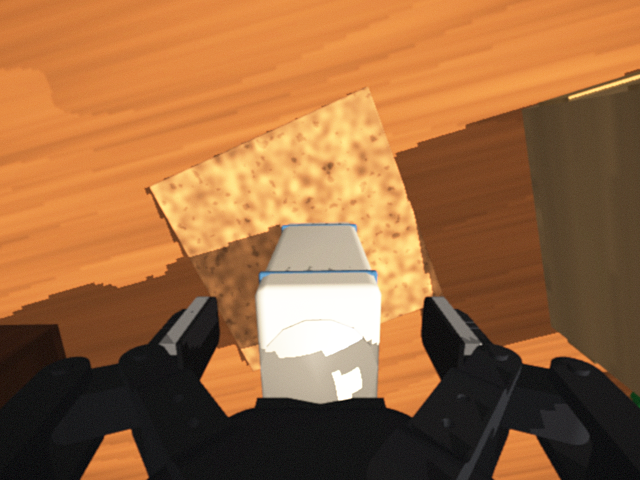

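>>> servo_tool:
  motion: "0 0 -0.0035 0 0 0; 0 0 0 0 0 0; 0 0 0 0 0 0; 0 0 0 0 0 0; 0 0 0 0 0 0"
  jaw: 0.53

```text
clock: 18.15
tcp_pos: [467.3, -9.2, 61.2]
tcp_rot: [[-0.971, 0.24, 0.003], [0.24, 0.971, -0.002], [-0.003, -0.002, -1.0]]
ft_force: [0.2, -0.1, 0.9]
opening: 0.527
```

>>> servo_tool:
  motion: "0 0 0 0 0 0; 0 0 0 0 0 0; 0 0 0 0 0 0; 0 0 0 0 0 0; 0 0 0 0 0 0; 0 0 0 0 0 0"
  jaw: 0.25

```text
clock: 18.9
tcp_pos: [467.3, -9.2, 61.3]
tcp_rot: [[-0.971, 0.241, 0.003], [0.241, 0.971, -0.003], [-0.003, -0.002, -1.0]]
ft_force: [-0.6, -0.8, 1.1]
opening: 0.468
```

```bash
python3 -c "
from h import *
st()"
```

```text
t18.90 [467.3  -9.2  61.3] yaw166.08 tilt0.22 F [-0.6 -0.8  1.1] op0.468 q7 27
```

>>> servo_tool:
  motion: "0 0 -0.004 0 0 0; 0 0 -0.008 0 0 0; 0 0 -0.015 0 0 0; 0 0 -0.02 0 0 0; 0 0 -0.025 0 0 0; 0 0 -0.025 0 0 0; 0 0 -0.025 0 0 0; 0 0 -0.02 0 0 0; 0 0 -0.01 0 0 0; 0 0 0 0 0 0"

```text
clock: 20.15
tcp_pos: [462.6, -9.1, 221.4]
tcp_rot: [[-0.971, 0.238, -0.004], [0.238, 0.971, -0.004], [0.003, -0.005, -1.0]]
ft_force: [-0.6, 0.8, -4.4]
opening: 0.466
```

```bash
python3 - <<'E'
from h import *
st();plan((475,-160,215),167.2,6)
E
```

```text
t20.15 [462.6  -9.1 221.4] yaw166.25 tilt0.32 F [-0.6  0.8 -4.4] op0.466 q7 44
-0.008 -0.0239 0.0012 -0.0008 -0.0004 -0.0028; -0.0079 -0.024 0.0012 -0.0008 -0.0004 -0.0028; -0.0079 -0.024 0.0011 -0.0008 -0.0004 -0.0028; -0.0078 -0.024 0.0011 -0.0008 -0.0004 -0.0028; -0.0077 -0.024 0.0011 -0.0008 -0.0004 -0.0028; -0.0077 -0.0241 0.0011 -0.0008 -0.0004 -0.0028
```

>>> servo_tool:
  motion: "-0.006 -0.018 0 0 0 0; -0.008 -0.024 0.001 0 0 -0.003; -0.008 -0.024 0.001 0 0 -0.003; -0.008 -0.024 0.001 0 0 -0.003; -0.008 -0.024 0.001 0 0 -0.003; -0.006 -0.018 0.001 0 0 0; 0 0 0 0 0 0; 0 0 0 0 0 0"

```text
clock: 21.15
tcp_pos: [470.1, -149.8, 210.9]
tcp_rot: [[-0.975, 0.22, -0.017], [0.22, 0.975, 0.0], [0.017, -0.004, -1.0]]
ft_force: [0.4, 1.4, -3.8]
opening: 0.462
```

```bash
python3 look.py w10
python3 - <<'E'
from h import *
st()
z=np.load('pics/w10.npz');s=dict(tcp_pos=z['pos'],tcp_rot=z['rot']);W=cloud('wrist',z['d'],s)
Z=W[...,2];c=np.array([492.5,-250.9]);yaw=np.radians(-12.83);R=np.array([[np.cos(yaw),np.sin(yaw)],[-np.sin(yaw),np.cos(yaw)]])
L=(W[...,:2]-c)@R.T
m=(Z>126)&(Z<138)&(abs(L[...,0]+36)<8)&(abs(L[...,1])<75)
n,l,s_,_=cv2.connectedComponentsWithStats(m.astype(np.uint8));k=1+np.argmax(s_[1:,4])
P=W[l==k];print(len(P),cv2.minAreaRect(P[:,:2].astype(np.float32)),np.percentile(P[:,2],[5,50,95]))
print('local range',np.percentile(L[l==k],[1,50,99],axis=0))
# caddy top relative to tcp
E
```

```text
t21.15 [ 470.1 -149.8  210.9] yaw167.29 tilt0.97 F [ 0.4  1.4 -3.8] op0.462 q7 60
t21.20 [ 470.1 -150.   210.9] yaw167.29 tilt0.98 F [-0.3  0.  -4.4] op0.469 q7 60
1912 ((455.78753662109375, -245.33184814453125), (120.83351135253906, 7.062699794769287), 77.45854949951172) [127.43417754 132.1958968  133.3869133 ]
local range [[-40.12085266 -61.10313184]
 [-37.7897494   -3.87783735]
 [-33.82563449  55.73199892]]
```

View pics/w10.png

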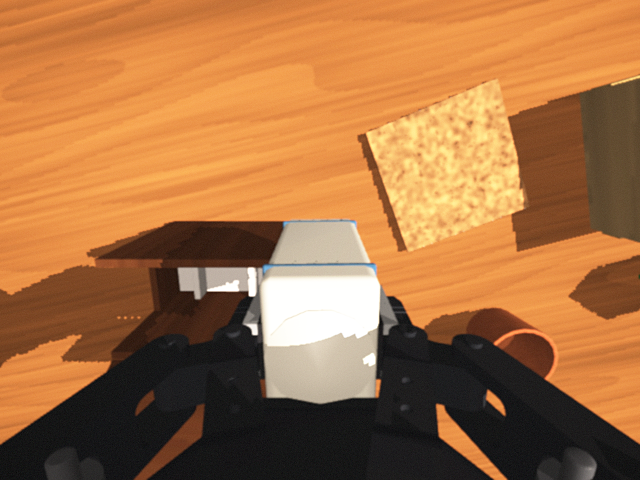

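```bash
python3 - <<'E'
from h import *
plan((491.5,-252,205),167.3,5)
E
```

```text
-0.0087 -0.0189 0.0011 -0.0008 -0.0033 -0; -0.0087 -0.0189 0.0011 -0.0008 -0.0033 -0; -0.0087 -0.0189 0.0011 -0.0008 -0.0033 -0; -0.0087 -0.0189 0.0011 -0.0008 -0.0033 -0; -0.0087 -0.0189 0.0012 -0.0008 -0.0033 -0
```

>>> servo_tool:
  motion: "-0.0087 -0.019 0.001 0 -0.0033 0; -0.0087 -0.019 0.001 0 -0.0033 0; -0.0087 -0.019 0.001 0 -0.0033 0; -0.0087 -0.019 0.001 0 -0.0033 0; -0.006 -0.014 0.001 0 -0.003 0; 0 0 0 0 0 0; 0 0 0 0 0 0"

```text
clock: 22.08
tcp_pos: [491.6, -253.9, 205.1]
tcp_rot: [[-0.975, 0.22, -0.0], [0.22, 0.975, -0.004], [-0.001, -0.004, -1.0]]
ft_force: [-0.6, 0.4, -4.6]
opening: 0.464
```

```bash
python3 look.py w11
python3 - <<'E'
from h import *
st();im,d=snapshot('top');save('top1',im);np.savez('pics/top1.npz',im=im,d=d)
save('top1c',cv2.resize(im[180:340,360:560],None,fx=4,fy=4,interpolation=cv2.INTER_CUBIC)[:600])
im,d=snapshot('scene');save('sc1',im);save('sc1c',cv2.resize(im[130:380,60:340],None,fx=2.4,fy=2.4,interpolation=cv2.INTER_CUBIC));np.savez('pics/sc1.npz',im=im,d=d)
st()
E
```

```text
t22.07 [ 491.6 -253.9  205.1] yaw167.26 tilt0.23 F [-0.6  0.4 -4.6] op0.464 q7 70
t22.12 [ 491.6 -254.1  205.1] yaw167.27 tilt0.27 F [-0.2 -0.1 -4. ] op0.466 q7 70
t22.23 [ 491.7 -253.9  205.3] yaw167.30 tilt0.28 F [ 0.1 -0.2 -4.6] op0.468 q7 70
```

View pics/w11.png

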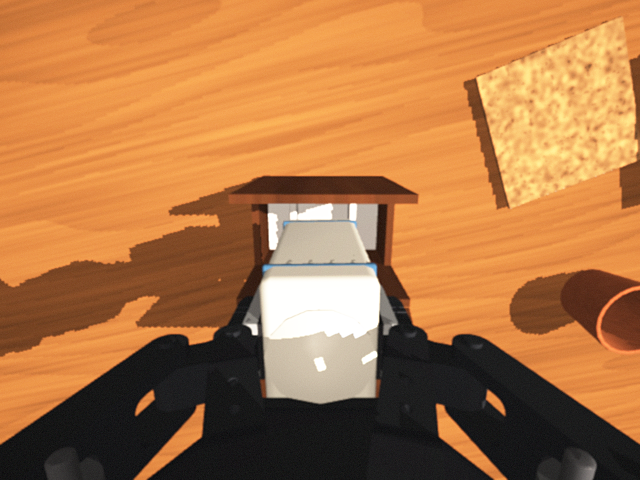

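View pics/top1c.png

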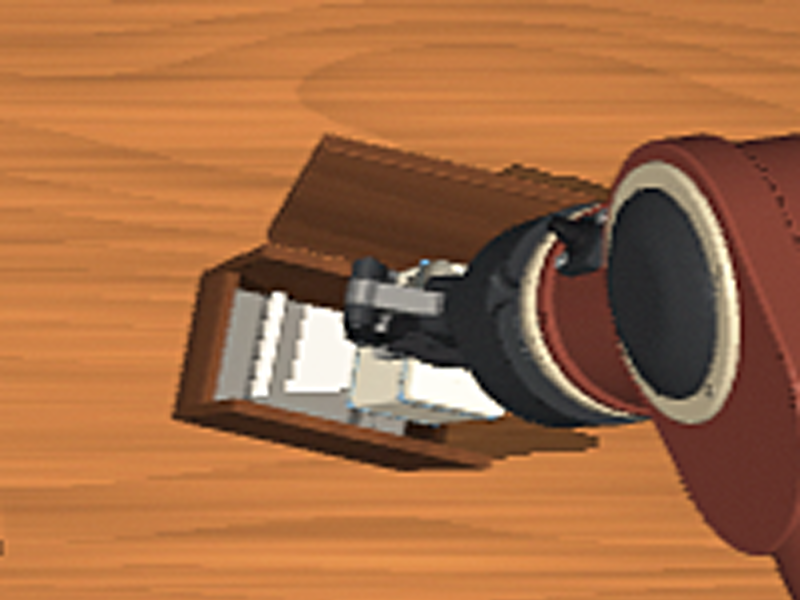

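View pics/sc1c.png

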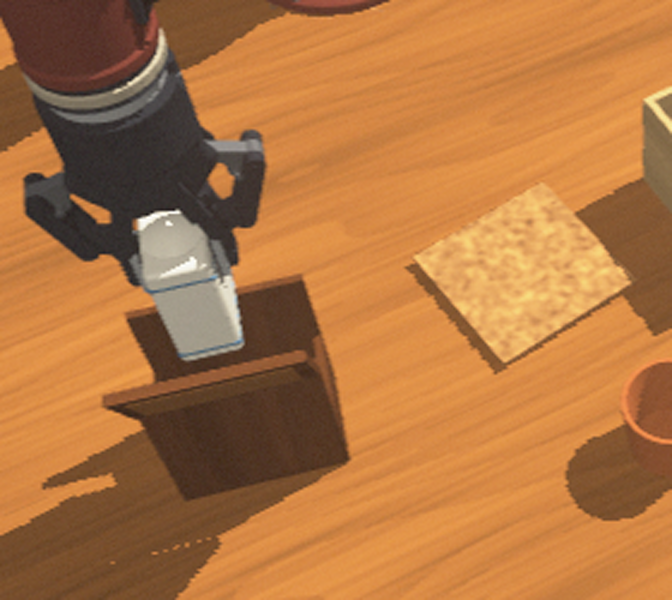

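```bash
python3 - <<'E'
from h import *
from scipy.optimize import minimize
c=np.array([491.7,-252.0]);yaw=np.radians(-12.7);R=np.array([[np.cos(yaw),np.sin(yaw)],[-np.sin(yaw),np.cos(yaw)]])
def an(W,im,name):
    print('==',name)
    L=(W[...,:2]-c)@R.T;Z=W[...,2];x=L[...,0];y=L[...,1]
    m=(Z>129)&(Z<136)&(abs(x+36)<8)&(abs(y)<75)
    n,l,s_,_=cv2.connectedComponentsWithStats(m.astype(np.uint8));k=1+np.argmax(s_[1:,4]);m=l==k
    P=L[m];r_=cv2.minAreaRect(P.astype(np.float32));print('-x wall local',m.sum(),np.round(r_[0],2),np.round(r_[1],1),round(r_[2],2),np.percentile(P,[1,99],axis=0).round(1).tolist())
    # caddy -x broad? narrow end face, z 160-230
    m=(Z>158)&(Z<235)&(abs(x+29)<8)&(abs(y)<17)&(im.min(2)>90)
    if m.sum()>30:
        A=np.c_[np.ones(m.sum()),y[m],Z[m]-180];k_,*_=np.linalg.lstsq(A,x[m],rcond=None);print('caddy end face x(y,z)',m.sum(),k_.round(3))
    for zl in (165,180,200,225):
        m=(abs(Z-zl)<8)&(x<-18)&(x>-36)&(abs(y)<30)&(im.min(2)>90)
        if m.sum()>10:print(' z',zl,'y range',np.percentile(y[m],[1,99]).round(1),m.sum())
    # ribs
    for zl in ((38,46),(14,24)):
        m=(Z>zl[0])&(Z<zl[1])&(abs(x)<36)&(abs(y)<56)&(im.min(2)>120)
        if m.sum()>10:
            h,e=np.histogram(y[m],np.arange(-56,58,2));print(' rib',zl,m.sum(),[(int(a),int(b)) for a,b in zip(e,h) if b>3])
z=np.load('pics/w11.npz');s=dict(tcp_pos=z['pos'],tcp_rot=z['rot']);an(cloud('wrist',z['d'],s),z['im'],'wrist')
z=np.load('pics/top1.npz');an(cloud('top',z['d']),z['im'],'top')
z=np.load('pics/top0.npz');an(cloud('top',z['d']),z['im'],'top0')
z=np.load('pics/sc1.npz');an(cloud('scene',z['d']),z['im'],'scene')
print('tcp local',R@(np.array([491.6,-254.0])-c))
E
```

```text
== wrist
-x wall local 1892 [-36.47  -1.1 ] [  6.2 120.1] 0.0 [[-39.4, -59.8], [-33.5, 57.7]]
caddy end face x(y,z) 3490 [-2.8796e+01 -3.0000e-03  1.0000e-03]
 z 165 y range [-23.   16.6] 471
 z 180 y range [-21.5  15.2] 550
 z 200 y range [-21.4  15.3] 779
 z 225 y range [-20.7  15.3] 1224
 rib (38, 46) 216 [(-32, 21), (-30, 32), (-28, 33), (-26, 20), (22, 25), (24, 37), (26, 35), (28, 10)]
 rib (14, 24) 2299 [(-56, 28), (-54, 92), (-52, 94), (-50, 90), (-48, 85), (-46, 74), (-44, 66), (-42, 59), (-40, 34), (-38, 34), (-36, 35), (-34, 11), (-26, 19), (-24, 29), (-22, 30), (-20, 30), (-18, 31), (-16, 30), (-14, 35), (-12, 39), (-10, 30), (-8, 30), (-6, 30), (-4, 30), (-2, 30), (0, 30), (2, 29), (4, 30), (6, 30), (8, 30), (10, 30), (12, 30), (14, 30), (16, 32), (18, 33), (20, 32), (22, 13), (30, 27), (32, 57), (34, 65), (36, 77), (38, 87), (40, 92), (42, 94), (44, 92), (46, 91), (48, 91), (50, 74), (52, 8)]
== top
-x wall local 207 [-35.43   1.82] [119.2   6.2] 89.9 [[-38.4, -56.9], [-32.3, 59.4]]
caddy end face x(y,z) 102 [-2.7751e+01  6.0000e-03  1.0000e-03]
 z 165 y range [-14.2  1
[... 533 characters left out ...]
6.2] 89.86 [[-38.4, -57.5], [-32.4, 59.5]]
 rib (38, 46) 175 [(-30, 12), (-28, 31), (-26, 24), (-24, 23), (24, 9), (26, 31), (28, 26), (30, 19)]
 rib (14, 24) 914 [(-52, 24), (-50, 24), (-48, 24), (-46, 26), (-44, 23), (-42, 23), (-40, 29), (-38, 20), (-36, 4), (-26, 5), (-24, 19), (-22, 26), (-20, 24), (-18, 25), (-16, 29), (-14, 24), (-12, 24), (-10, 26), (-8, 25), (-6, 23), (-4, 27), (-2, 24), (0, 26), (2, 25), (4, 21), (6, 29), (8, 23), (10, 26), (12, 22), (14, 27), (16, 27), (18, 11), (30, 9), (32, 24), (34, 24), (36, 28), (38, 23), (40, 28), (42, 24), (44, 16)]
== scene
-x wall local 103 [-36.16  36.72] [ 9.8 44.8] 0.79 [[-41.0, 14.5], [-31.5, 59.0]]
tcp local [ 0.34213895 -1.97305371]
```

Both cameras agree the caddy sits +0.7 mm in x and -1.8 mm in y from the box centre, in box axes. I'll correct that and descend in stages.

>>> servo_tool:
  motion: "0.0007 0.0018 0.004 0 0 0; 0 0 0.004 0 0 0; 0 0 0.004 0 0 0; 0 0 0 0 0 0"

```text
clock: 22.72
tcp_pos: [491.3, -250.3, 192.6]
tcp_rot: [[-0.976, 0.217, -0.0], [0.217, 0.976, -0.005], [-0.001, -0.005, -1.0]]
ft_force: [0.7, -0.6, -4.7]
opening: 0.466
```

```bash
cat > rel.py <<'E'
from h import *
# target tcp xy for centre: measured
import sys
c=np.array([491.7-0.97*.35*0,-252.0])
s=sense();yaw=np.radians(-12.7);R=np.array([[np.cos(yaw),np.sin(yaw)],[-np.sin(yaw),np.cos(yaw)]])
st();l=R@(np.array(s['tcp_pos'][:2])-np.array([491.6,-254.0]))
print('local shift since look',l.round(2),'wanted [-0.7 1.8]; tool correction x %.2f y %.2f mm'%(-(-0.7-l[0]),1.8-l[1]))
E
python3 rel.py
```

```text
t22.73 [ 491.3 -250.3  192.6] yaw167.47 tilt0.28 F [ 0.7 -0.6 -4.7] op0.466 q7 69
local shift since look [-1.11  3.57] wanted [-0.7 1.8]; tool correction x -0.41 y -1.77 mm
```

>>> servo_tool:
  motion: "-0.0003 -0.0012 0.004 0 0 0; 0 0 0.006 0 0 0; 0 0 0 0 0 0; 0 0 0 0 0 0"

```text
clock: 23.22
tcp_pos: [491.4, -251.9, 181.8]
tcp_rot: [[-0.976, 0.217, -0.0], [0.217, 0.976, -0.005], [-0.001, -0.005, -1.0]]
ft_force: [0.2, -0.2, -4.2]
opening: 0.464
```

```bash
python3 rel.py
```

```text
t23.23 [ 491.4 -251.9  181.8] yaw167.45 tilt0.27 F [ 0.2 -0.2 -4.2] op0.464 q7 68
local shift since look [-0.63  2.01] wanted [-0.7 1.8]; tool correction x 0.07 y -0.21 mm
```

On target. Descending.

>>> servo_tool:
  motion: "0 0 0.006 0 0 0; 0 0 0.008 0 0 0; 0 0 0.008 0 0 0; 0 0 0.008 0 0 0; 0 0 0.006 0 0 0; 0 0 0 0 0 0"

```text
clock: 23.98
tcp_pos: [491.2, -252.1, 142.8]
tcp_rot: [[-0.976, 0.217, -0.001], [0.217, 0.976, -0.004], [0.0, -0.005, -1.0]]
ft_force: [0.3, -0.4, -4.0]
opening: 0.463
```

```bash
python3 rel.py
```

```text
t23.98 [ 491.2 -252.1  142.8] yaw167.44 tilt0.26 F [ 0.3 -0.4 -4. ] op0.463 q7 66
local shift since look [-0.84  1.74] wanted [-0.7 1.8]; tool correction x -0.14 y 0.06 mm
```

>>> servo_tool:
  motion: "0 0 0.007 0 0 0; 0 0 0.008 0 0 0; 0 0 0.008 0 0 0; 0 0 0.008 0 0 0; 0 0 0.005 0 0 0; 0 0 0 0 0 0"

```text
clock: 24.72
tcp_pos: [491.5, -252.4, 104.3]
tcp_rot: [[-0.976, 0.218, -0.001], [0.218, 0.976, -0.004], [-0.0, -0.004, -1.0]]
ft_force: [0.2, 0.4, -4.1]
opening: 0.468
```

```bash
python3 rel.py
```

```text
t24.73 [ 491.5 -252.4  104.3] yaw167.42 tilt0.26 F [ 0.2  0.4 -4.1] op0.468 q7 63
local shift since look [-0.45  1.5 ] wanted [-0.7 1.8]; tool correction x 0.25 y 0.30 mm
```

>>> servo_tool:
  motion: "0.0002 0.0003 0.004 0 0 0; 0 0 0.003 0 0 0; 0 0 0.003 0 0 0; 0 0 0.003 0 0 0; 0 0 0.003 0 0 0; 0 0 0 0 0 0"

```text
clock: 25.48
tcp_pos: [491.9, -252.3, 87.8]
tcp_rot: [[-0.976, 0.218, 0.001], [0.218, 0.976, -0.005], [-0.002, -0.005, -1.0]]
ft_force: [1.1, 0.8, -4.1]
opening: 0.47
```

```bash
python3 rel.py
```

```text
t25.48 [ 491.9 -252.3   87.8] yaw167.41 tilt0.28 F [ 1.1  0.8 -4.1] op0.470 q7 62
local shift since look [-0.04  1.73] wanted [-0.7 1.8]; tool correction x 0.66 y 0.07 mm
```

Inside the ribs with no contact. I'll feel for the floor.

>>> servo_tool:
  motion: "0.0005 0 0.002 0 0 0; 0 0 0.002 0 0 0; 0 0 0.002 0 0 0; 0 0 0.002 0 0 0; 0 0 0 0 0 0"

```text
clock: 26.1
tcp_pos: [491.6, -252.3, 79.3]
tcp_rot: [[-0.976, 0.218, 0.001], [0.218, 0.976, -0.005], [-0.002, -0.005, -1.0]]
ft_force: [-0.9, -0.4, -4.3]
opening: 0.463
```

>>> servo_tool:
  motion: "0 0 0.0015 0 0 0; 0 0 0.0015 0 0 0; 0 0 0 0 0 0"

```text
clock: 26.48
tcp_pos: [491.7, -252.3, 76.2]
tcp_rot: [[-0.976, 0.218, 0.001], [0.218, 0.976, -0.005], [-0.002, -0.005, -1.0]]
ft_force: [0.1, -0.4, -4.2]
opening: 0.466
```

>>> servo_tool:
  motion: "0 0 0.0015 0 0 0; 0 0 0 0 0 0"

```text
clock: 26.72
tcp_pos: [491.7, -252.4, 74.6]
tcp_rot: [[-0.976, 0.218, 0.001], [0.218, 0.976, -0.005], [-0.002, -0.005, -1.0]]
ft_force: [0.2, -0.1, -4.3]
opening: 0.467
```

>>> servo_tool:
  motion: "0 0 0.001 0 0 0; 0 0 0 0 0 0"

```text
clock: 26.98
tcp_pos: [491.7, -252.3, 73.6]
tcp_rot: [[-0.976, 0.218, 0.001], [0.218, 0.976, -0.005], [-0.003, -0.005, -1.0]]
ft_force: [0.3, 0.0, -4.5]
opening: 0.464
```

>>> servo_tool:
  motion: "0 0 0.001 0 0 0; 0 0 0 0 0 0"

```text
clock: 27.22
tcp_pos: [491.9, -252.4, 72.6]
tcp_rot: [[-0.976, 0.218, 0.002], [0.218, 0.976, -0.005], [-0.003, -0.005, -1.0]]
ft_force: [-0.2, 0.4, -3.8]
opening: 0.467
```

>>> servo_tool:
  motion: "0 0 0.001 0 0 0; 0 0 0 0 0 0"

```text
clock: 27.48
tcp_pos: [492.0, -252.4, 72.1]
tcp_rot: [[-0.976, 0.218, 0.002], [0.218, 0.976, -0.006], [-0.003, -0.005, -1.0]]
ft_force: [-1.2, 0.4, -2.0]
opening: 0.466
```

>>> servo_tool:
  motion: "0 0 0.0008 0 0 0; 0 0 0 0 0 0"

```text
clock: 27.72
tcp_pos: [492.0, -252.4, 71.9]
tcp_rot: [[-0.976, 0.218, 0.002], [0.218, 0.976, -0.006], [-0.003, -0.006, -1.0]]
ft_force: [-1.4, -0.9, -1.0]
opening: 0.462
```

>>> servo_tool:
  motion: "0 0 0.0006 0 0 0; 0 0 0 0 0 0"

```text
clock: 27.98
tcp_pos: [492.0, -252.3, 71.7]
tcp_rot: [[-0.976, 0.218, 0.002], [0.218, 0.976, -0.007], [-0.003, -0.006, -1.0]]
ft_force: [-1.6, -0.4, 1.1]
opening: 0.466
```

```bash
python3 rel.py;python3 -c "
from h import *
im,d=snapshot('scene');save('sc2c',cv2.resize(im[130:380,60:340],None,fx=2.4,fy=2.4,interpolation=cv2.INTER_CUBIC))"
```

```text
t27.98 [ 492.  -252.3   71.7] yaw167.40 tilt0.39 F [-1.6 -0.4  1.1] op0.466 q7 60
local shift since look [0.03 1.75] wanted [-0.7 1.8]; tool correction x 0.73 y 0.05 mm
```

View pics/sc2c.png

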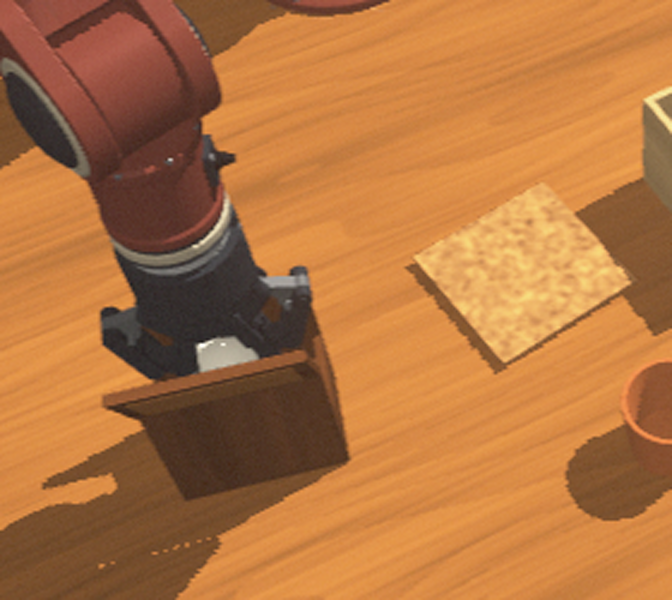

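>>> servo_tool:
  motion: "0 0 0 0 0 0; 0 0 0 0 0 0; 0 0 0 0 0 0"
  jaw: 0.75

```text
clock: 28.4
tcp_pos: [493.8, -252.4, 72.1]
tcp_rot: [[-0.976, 0.218, 0.006], [0.218, 0.976, -0.007], [-0.007, -0.005, -1.0]]
ft_force: [-0.0, 0.3, 0.3]
opening: 0.746
```

```bash
python3 look.py w12
```

```text
t28.40 [ 493.8 -252.4   72.1] yaw167.42 tilt0.51 F [-0.   0.3  0.3] op0.746 q7 60
```

View pics/w12.png

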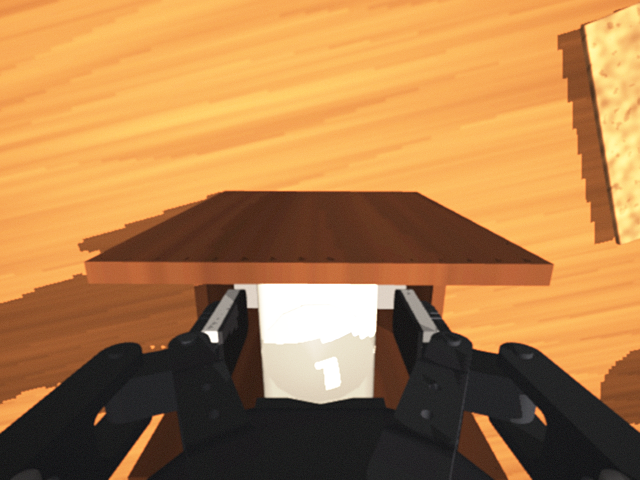

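>>> servo_tool:
  motion: "0.001 0 -0.006 0 0.002 0; 0 0 -0.012 0 0.002 0; 0 0 -0.02 0 0 0; 0 0 -0.03 0 0 0; 0 0 -0.04 0 0 0; 0 0 -0.04 0 0 0; 0 0 -0.03 0 0 0; 0 0 -0.02 0 0 0; 0 0 0 0 0 0; 0 0 0 0 0 0"

```text
clock: 29.7
tcp_pos: [492.5, -249.3, 282.7]
tcp_rot: [[-0.977, 0.215, 0.006], [0.215, 0.977, -0.007], [-0.008, -0.005, -1.0]]
ft_force: [-0.5, -0.7, 0.4]
opening: 0.749
```

```bash
python3 look.py w13
python3 - <<'E'
from h import *
z=np.load('pics/w13.npz');s=dict(tcp_pos=z['pos'],tcp_rot=z['rot']);W=cloud('wrist',z['d'],s);im=z['im']
c=np.array([491.7,-252.0]);yaw=np.radians(-12.7);R=np.array([[np.cos(yaw),np.sin(yaw)],[-np.sin(yaw),np.cos(yaw)]])
L=(W[...,:2]-c)@R.T;Z=W[...,2];x,y=L[...,0],L[...,1]
m=(Z>108)&(Z<128)&(abs(x)<32)&(abs(y)<30)&(im.min(2)>100)
P=L[m];print('caddy',m.sum(),cv2.minAreaRect(P.astype(np.float32)),np.percentile(P,[1,99],axis=0),np.percentile(Z[m],[5,50,98]))
m=(Z>118)&(abs(x)<32)&(abs(y)<30)&(im.min(2)>100);print('dome',L[m].mean(0))
m=(Z>129)&(Z<136)&(abs(x+36)<8)&(abs(y)<75)
n,l,s_,_=cv2.connectedComponentsWithStats(m.astype(np.uint8));k=1+np.argmax(s_[1:,4]);m=l==k
print('wall',cv2.minAreaRect(L[m].astype(np.float32)))
im,d=snapshot('top');save('top2',im);np.savez('pics/top2.npz',im=im,d=d)
e=plan((491.7+.975*118,-252-.22*118,290),167.3,4)
plan((491.7+.975*118,-252-.22*118,165),167.3,4,e)
E
```

```text
t29.70 [ 492.5 -249.3  282.7] yaw167.60 tilt0.54 F [-0.5 -0.7  0.4] op0.749 q7 74
caddy 2557 ((0.3955421447753906, -1.6327342987060547), (58.36137390136719, 39.96950149536133), 0.8321956396102905) [[-28.52719157 -21.055302  ]
 [ 27.65804523  18.0424992 ]] [111.0874766  114.6671127  121.47231731]
dome [-0.40073864 -1.65170412]
wall ((-36.243858337402344, -1.2823829650878906), (119.42786407470703, 6.262021064758301), 89.88839721679688)
-0.0294 -0.0009 -0.0017 -0.0012 0.0018 0.0014; -0.0294 -0.0009 -0.0017 -0.0012 0.0018 0.0014; -0.0294 -0.0008 -0.0018 -0.0012 0.0018 0.0014; -0.0294 -0.0008 -0.0018 -0.0012 0.0018 0.0014
0 0 0.0312 0 0 0; 0 0 0.0312 0 0 0; 0 0 0.0312 0 0 0; 0 0 0.0312 0 0 0
```

View pics/w13.png

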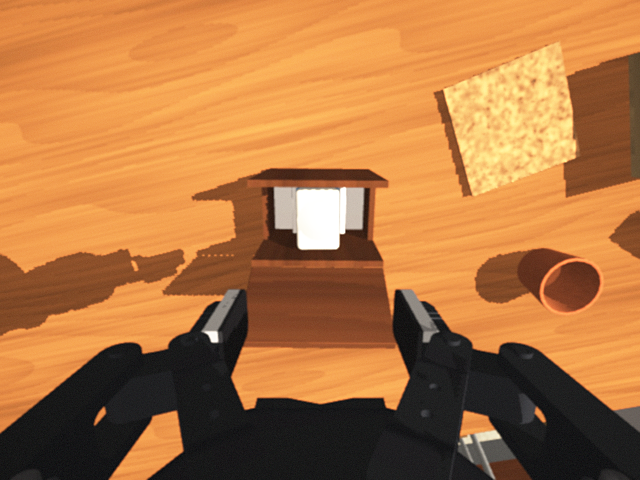

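The caddy stands centred, within 1 mm. Now the lid: I'll close the jaws and go behind it.

>>> servo_tool:
  motion: "-0.02 -0.001 -0.002 -0.001 0.002 0; -0.03 -0.001 -0.002 -0.001 0.002 0; -0.03 -0.001 -0.002 -0.001 0.002 0; -0.03 -0.001 -0.002 0 0 0; -0.01 0 0 0 0 0; 0 0 0 0 0 0"
  jaw: 0

```text
clock: 30.55
tcp_pos: [608.6, -279.6, 282.9]
tcp_rot: [[-0.977, 0.214, -0.013], [0.214, 0.977, 0.001], [0.013, -0.001, -1.0]]
ft_force: [-0.2, -0.0, 0.0]
opening: 0.003
```

```bash
cat > loc.py <<'E'
from h import *
st();s=sense();c=np.array([491.7,-252.0]);yaw=np.radians(-12.7);R=np.array([[np.cos(yaw),np.sin(yaw)],[-np.sin(yaw),np.cos(yaw)]])
print('local',(R@(np.array(s['tcp_pos'][:2])-c)).round(1))
E
python3 loc.py
```

```text
t30.55 [ 608.6 -279.6  282.9] yaw167.66 tilt0.77 F [-0.2 -0.   0. ] op0.003 q7 75
local [120.1  -1.2]
```

>>> servo_tool:
  motion: "0 0 0.02 0 -0.005 0; 0 0 0.03 0 -0.005 0; 0 0 0.03 0 0 0; 0 0 0.025 0 0 0; 0 0 0.01 0 0 0; 0 0 0 0 0 0"

```text
clock: 31.3
tcp_pos: [601.8, -279.6, 165.8]
tcp_rot: [[-0.977, 0.213, -0.008], [0.213, 0.977, -0.002], [0.007, -0.004, -1.0]]
ft_force: [0.3, -0.7, -0.7]
opening: 0.001
```

```bash
python3 loc.py
```

```text
t31.30 [ 601.8 -279.6  165.8] yaw167.67 tilt0.47 F [ 0.3 -0.7 -0.7] op0.001 q7 71
local [113.5  -2.7]
```

>>> servo_tool:
  motion: "0.01 0 0 0 0 0; 0.01 0 0 0 0 0; 0.01 0 0 0 0 0; 0.01 0 0 0 0 0; 0.01 0 0 0 0 0; 0.01 0 0 0 0 0"

```text
clock: 32.05
tcp_pos: [544.8, -266.2, 172.3]
tcp_rot: [[-0.977, 0.214, 0.008], [0.214, 0.977, -0.006], [-0.009, -0.004, -1.0]]
ft_force: [3.5, -0.7, 3.7]
opening: 0.001
```

```bash
python3 loc.py
```

```text
t32.05 [ 544.8 -266.2  172.3] yaw167.64 tilt0.58 F [ 3.5 -0.7  3.7] op0.001 q7 69
local [54.9 -2.2]
```

>>> servo_tool:
  motion: "0.01 0 0.001 0 0.002 0; 0.01 0 0.001 0 0.002 0; 0.01 0 0.001 0 0.002 0; 0.01 0 0.001 0 0 0; 0.01 0 0 0 0 0; 0 0 0 0 0 0"

```text
clock: 32.8
tcp_pos: [489.7, -254.6, 166.4]
tcp_rot: [[-0.977, 0.214, -0.004], [0.214, 0.977, -0.004], [0.003, -0.004, -1.0]]
ft_force: [0.8, 0.5, 1.1]
opening: 0.0
```

```bash
python3 loc.py; python3 -c "
from h import *
im,d=snapshot('scene');save('sc3c',cv2.resize(im[130:380,60:340],None,fx=2.4,fy=2.4,interpolation=cv2.INTER_CUBIC))"
```

```text
t32.80 [ 489.7 -254.6  166.4] yaw167.62 tilt0.30 F [0.8 0.5 1.1] op0.000 q7 67
local [-1.4 -3. ]
```

View pics/sc3c.png

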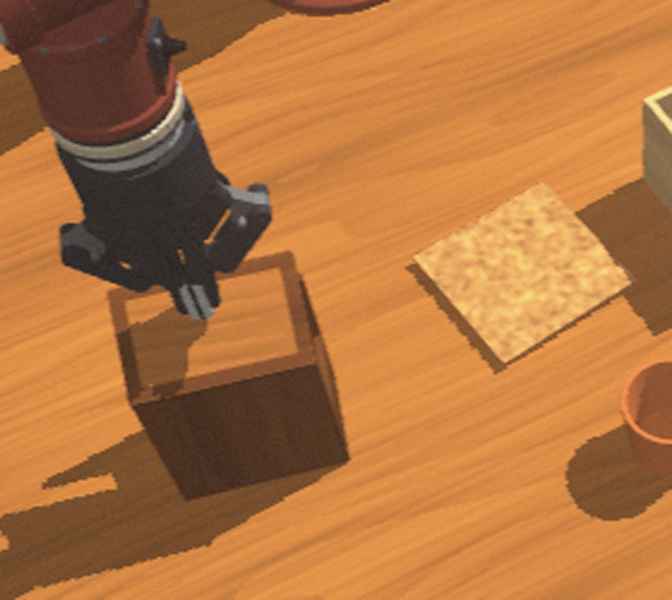

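>>> servo_tool:
  motion: "0.008 0 0.002 0 0 0; 0.008 0 0.004 0 0 0; 0.005 0 0.005 0 0 0; 0 0 0.005 0 0 0; 0 0 0.004 0 0 0; 0 0 0 0 0 0"

```text
clock: 33.6
tcp_pos: [466.8, -249.7, 144.2]
tcp_rot: [[-0.977, 0.214, -0.007], [0.215, 0.977, -0.003], [0.006, -0.004, -1.0]]
ft_force: [0.0, 0.4, -0.0]
opening: -0.001
```

```bash
python3 loc.py
```

```text
t33.60 [ 466.8 -249.7  144.2] yaw167.61 tilt0.43 F [ 0.   0.4 -0. ] op-0.001 q7 65
local [-24.8  -3.2]
```

>>> servo_tool:
  motion: "0 0 0.002 0 0 0; 0 0 0.0015 0 0 0; 0 0 0.0015 0 0 0; 0 0 0 0 0 0"

```text
clock: 34.1
tcp_pos: [467.0, -249.7, 140.3]
tcp_rot: [[-0.977, 0.215, -0.007], [0.215, 0.977, -0.004], [0.006, -0.006, -1.0]]
ft_force: [0.1, 0.2, 0.0]
opening: -0.004
```

>>> servo_tool:
  motion: "0 0 0.0015 0 0 0; 0 0 0.0015 0 0 0; 0 0 0 0 0 0"

```text
clock: 34.48
tcp_pos: [467.3, -249.7, 140.3]
tcp_rot: [[-0.977, 0.215, -0.007], [0.215, 0.977, -0.007], [0.005, -0.009, -1.0]]
ft_force: [-0.0, -0.4, -0.3]
opening: 0.001
```

```bash
python3 loc.py
python3 - <<'E'
from h import *
im,d=snapshot('scene');save('sc4c',cv2.resize(im[130:380,60:340],None,fx=2.4,fy=2.4,interpolation=cv2.INTER_CUBIC));st();print(sense()['ft_torque'],sense()['joint_efforts'])
E
```

```text
t34.48 [ 467.3 -249.7  140.3] yaw167.60 tilt0.59 F [-0.  -0.4 -0.3] op0.001 q7 65
local [-24.3  -3.1]
t34.52 [ 467.5 -249.7  140.2] yaw167.60 tilt0.56 F [-0.3 -0.2 -0.1] op-0.003 q7 65
[0.02157567 0.00652329 0.05108578] [ 1.62952831e-01 -3.88657844e+01 -8.79000843e+00 -1.17519879e+01
  1.73569657e-02  8.85747280e-02 -1.26396071e-04]
```

View pics/sc4c.png

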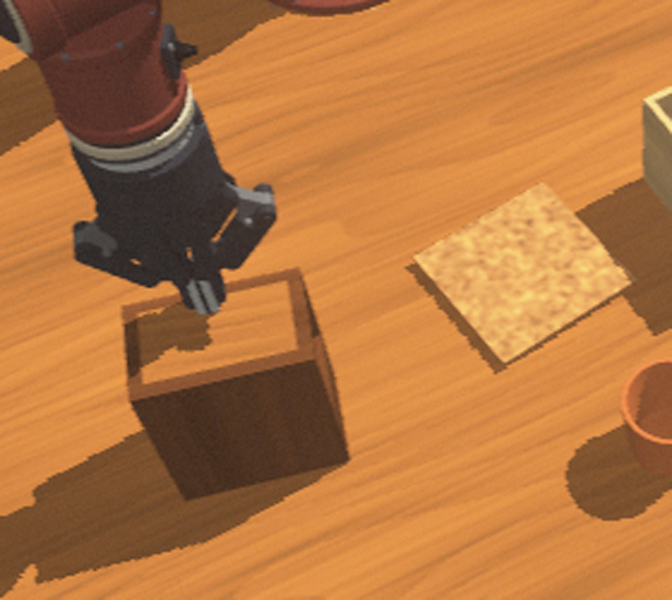

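>>> servo_tool:
  motion: "0 0 0.003 0 0 0; 0 0 0.001 0 0 0"

```text
clock: 34.78
tcp_pos: [467.5, -249.7, 140.1]
tcp_rot: [[-0.977, 0.215, -0.008], [0.215, 0.977, -0.011], [0.005, -0.012, -1.0]]
ft_force: [-3.1, 0.8, 6.6]
opening: 0.002
```

Blocked at z=140.1, which is the top of the shut lid. I'll press a little more, then retreat and check.

>>> servo_tool:
  motion: "0 0 0.002 0 0 0; 0 0 -0.005 0 0 0; 0 0 -0.02 0 0 0; 0 0 -0.04 0 0 0; 0 0 -0.05 0 0 0; 0.04 0 -0.05 0 0 0; 0 0 0 0 0 0; 0 0 0 0 0 0"

```text
clock: 35.78
tcp_pos: [430.6, -240.5, 305.6]
tcp_rot: [[-0.976, 0.216, -0.009], [0.216, 0.976, -0.01], [0.006, -0.012, -1.0]]
ft_force: [0.2, -0.8, -0.3]
opening: 0.001
```

```bash
python3 look.py w14
python3 - <<'E'
from h import *
c=np.array([491.7,-252.0]);yaw=np.radians(-12.7);R=np.array([[np.cos(yaw),np.sin(yaw)],[-np.sin(yaw),np.cos(yaw)]])
im,d=snapshot('top');save('top3',im);np.savez('pics/top3.npz',im=im,d=d)
z=np.load('pics/w14.npz');s=dict(tcp_pos=z['pos'],tcp_rot=z['rot'])
im2,d2=snapshot('scene');save('sc5c',cv2.resize(im2[130:380,60:340],None,fx=2.4,fy=2.4))
for n,W in (('wrist',cloud('wrist',z['d'],s)),('top',cloud('top',d)),('scene',cloud('scene',d2))):
    L=(W[...,:2]-c)@R.T;Z=W[...,2];x,y=L[...,0],L[...,1]
    m=(abs(x)<34)&(abs(y)<52)&(Z>110)&(Z<175)
    if m.sum()<50: print(n,m.sum());continue
    A=np.c_[np.ones(m.sum()),x[m],y[m]];k,*_=np.linalg.lstsq(A,Z[m],rcond=None);print(n,m.sum(),k.round(3),np.percentile(Z[m],[2,50,98]).round(1),np.abs(x[m]).max())
W=cloud('top',d)
for nm,(p,rr) in dict(flat1=((475,209),30),flat2=((477,155),30)).items():
    m=(np.hypot(W[...,0]-p[0],W[...,1]-p[1])<rr)&(W[...,2]>84)&(im[...,2]>120);print(nm,m.sum(),W[m].mean(0).round(1))
z0=np.load('pics/top0.npz');W0=cloud('top',z0['d'])
for nm,(p,rr) in dict(flat1=((475,209),30),flat2=((477,155),30)).items():
    m=(np.hypot(W0[...,0]-p[0],W0[...,1]-p[1])<rr)&(W0[...,2]>84)&(z0['im'][...,2]>120);print(nm,m.sum(),W0[m].mean(0).round(1))
E
```

```text
t35.77 [ 430.6 -240.5  305.6] yaw167.51 tilt0.77 F [ 0.2 -0.8 -0.3] op0.001 q7 77
wrist 5006 [ 1.41026e+02  4.00000e-03 -1.00000e-03] [139.4 141.  142.5] 33.99468168842928
top 2046 [1.39737e+02 0.00000e+00 1.00000e-03] [136.4 139.7 143.1] 33.996689460054135
scene 2312 [ 1.40032e+02 -4.00000e-03 -1.00000e-03] [137.1 140.  142.9] 33.993591573589214
flat1 663 [475.1 208.6  91.5]
flat2 658 [476.4 153.8  91.3]
flat1 657 [475.1 208.7  91.4]
flat2 659 [476.4 153.7  91.3]
```

View pics/sc5c.png

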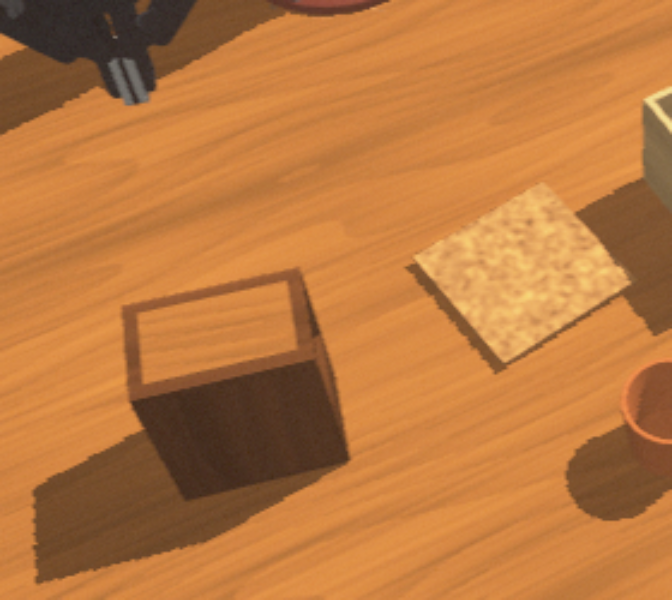

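View pics/w14.png

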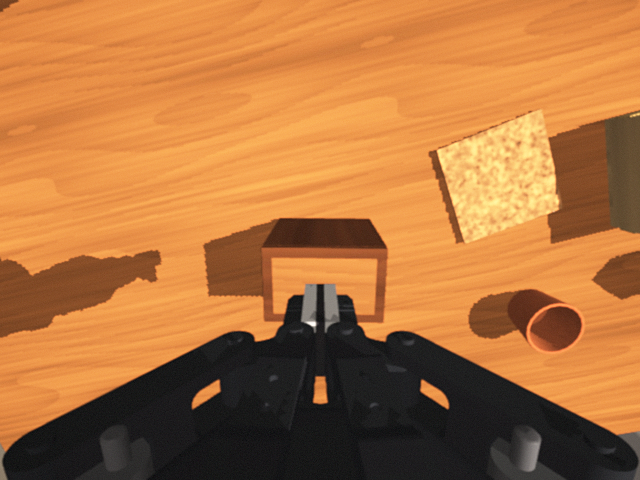

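The pictures show the lid closed. It is flat at z ≈ 140 with slope within 0.004 rad in all three cameras. The flat caddies have not moved, the cup looks where it was, and the arm is clear. Handing in.

```bash
python3 -c "
from plant import r
print(r.close_job())"
```

```text
the job is handed in; nothing more can be done
None
```

The domed caddy is standing in the gift box cradle between the ribs and the lid is shut. I handed the job in just under 36 s on the robot's clock (72 s allowed). No verdict is reported back.

**How it went:** I gripped the caddy by its narrow ends in the crate at 25 N. I put it down on the mat and took it again by its broad faces. Then I lowered it slowly until it touched the cradle floor, about 20 mm above the counter, let go, pushed the lid over from behind and pressed it down.

**Last checks:**
- **Caddy position:** before the lid was closed, the wrist camera put it about 0.6 mm (x) and 0.4 mm (y) from the box centre. Its mid-height was about 66 mm (limit 77 mm).
- **Lid:** all three cameras show it flat at about 140 mm, with a slope of 0.004 rad or less (limit 0.06).
- **Bystanders:** the flat caddies are within 0.1 mm of where they started. I checked the cup only by eye, and it looks unmoved.
- **Forces:** the wrist force sensor showed at most about 7 N pressing on the mat and 5–6 N on the cradle (limit 18 N). Pressing the lid shut read 6.6 N on the wrist.

**Disagreements:**
- The top and wrist cameras differed by about 2–3 mm in absolute position, so I used caddy-to-box measurements from each camera separately; those agreed.
- When the jaws first closed in the crate, the arm shifted about 5 mm with 6 N upward. I think the gripper linkage brushed the crate rim; it had no visible effect.
- While pressing the lid, the force sensor read zero for two moves although the arm was already stopped at the lid's closed height.

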